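# Pack a tiered show cake with its dessert jars: dowel, cap and box the order

## Robot

A 7-joint arm with a two-finger parallel gripper is mounted at the origin on the work surface. World frame = base frame: x ahead of the robot, y to its left, z up, the work surface at z = 0. Lengths are in m, angles in rad, forces in N, time in s.
With the tool pointing down it reaches from about 0.4 to 0.85 m from the base axis. Payload 4.5 kg.
Tool frame: the origin (TCP) lies midway between the tips of the shut fingers; the grasp point (between the pads) lies 19 mm behind it; z points along the fingers, y is the line along which they close (so a half turn about z gives the same grasp; the last joint's range is limited). The gripper opens to 88 mm and grips with 3 to 60 N. Pads are 18 mm wide; open, the fingers measure 123 mm over their backs; the gripper's body (75 mm by 187 mm) begins 45 mm behind the grasp point.
Start: joints at [-1.134, 0.689, -0.195, 1.565, 0.157, 0.902, -0.215], TCP at [0.245, 0.575, 0.239] pointing down, gripper open.
Joint ranges: [-3.01, 3.01], [-0.46, 2.08], [-1.47, 1.51], [0.13, 2.56], [-1, 4.14], [0.04, 2.09], [-2.66, 2.66]. Speed limits (rad/s): [2.57, 2.57, 3.14, 3.14, 3.14, 3.14, 3.14].

## Interface

Orientations are given as a unit quaternion [x, y, z, w].
In Python, from plant import r gives the robot as it stands.
- The arm moves only by the tool move_arm, never from a script. Its argument "targets" is a list that holds one entry, the list of rows, each a list of 7 numbers: the opening, from 0 (shut) to 1 (fully open), then the shift along the tool's x, y, z in mm, then the turn, a rotation vector about the tool's x, y, z in degrees. In form: [[[claw, dx, dy, dz, ax, ay, az], ...]]. A call has 1 to 10 rows; each row is the pose to reach, as a shift and turn from the pose commanded when the call began, along the tool's axes at that moment; what a row does not reach only later rows make up. A row lasts 1/8 s, in which the tool goes at most 62.5 mm and 10.7 degrees, less where a joint would pass 70% of its speed; a pose out of reach is approached as far as the arm can. A call with a gripper value outside its range is refused whole. The fingers move at their own pace and stop on an object; "newtons" is the grip in N (left out, the last holds). Time passes only in rows, so rows that repeat a pose let the fingers close. It gives the time, the measured TCP pose, the force, the opening and the grip force at its end, in the units of the state.
- r.get_state(): the state, without advancing time (a new reading comes with each control period).
- r.snapshot(name): name is "scene" or "top" or "wrist"; returns the picture (384x512x3 uint8, red, green, blue); there is no depth.
- r.camera_info(name): a dict with "fx", "fy", "cx", "cy" (pixels), "k1" (the pictures are not rectified: a ray, as slopes to the right and down, at radius r is drawn at 1 + k1 r^2 times it, then the intrinsics apply), "R" (3x3) and "t" (3): a world point X has camera coordinates R X + t. Camera axes: x right, y down, z forward; pixel columns grow to the right and rows downward; lengths in m; the calibration is good to about 2 mm. A picture is of the moment at which its call begins: read the wrist's pose just before it. camera_info takes no time and is no camera call; for the wrist camera it gives the pose at the moment of the call.
- r.finish_job(): hands the job in; it is judged then, once.
The state is a dict: "clock": time; "q": joint angles; "qd": joint speeds; "joint_torque": joint torques, N m; "tool_pos": TCP position; "eef_rot": TCP orientation; "contact_force": force on the tool from outside, world axes, zero at the start; "moment": the same for the moment, N m; "opening": opening from 0.0 (shut) to 1.0 (fully open); "finger_force": force on a finger pad.
Only numpy, scipy, OpenCV 4.12 (cv2) and the standard library are available. Lean on these libraries where they do the work, as an engineer would, in place of code of your own. Each camera call takes 0.05 s, during which the arm holds its last target. There are 200 camera calls.

## Task

Get this order ready to go: stand every dessert jar that is out on the bench upright in the carton beside the cake, one to a compartment, and push the carton along the rollers until it is fully home against the end stop of the bay. Once the carton is home on the bay's solid floor, take the mallet and knock the cake's centre dowel right down until it stops, with brisk blows of the mallet rather than by leaning on it; never use the fingers on the dowel, and do not hit the icing. Stand the mallet back on its face in its steel tray, cap the dowel with the sugar carrot topper so that it sits flat on top of the cake, and leave the other things on the bench where they are.

Things in the scene. Friction and masses are not known exactly. Their poses are not given: they have to be found in the camera images.
- track: Packing track fixed on the bench, 640 mm long (its y), 210 mm wide (x), side rails 63 mm high. +y half: nine free-turning steel rollers; -y half: the bay, a solid floor at the same height (55 mm) between steel cheeks 95 mm high, closed by an end stop 100 mm high. Origin: its centre, on the bench; +y from the stop to the open roller end. The carton has 5 mm of play each side
- bay_stop (a point): centre of the padded face of the end stop, at the height of the bay floor (55 mm). Axes as the track's: +y points from the stop out along the track. The carton is home when its leading wall meets this face; its origin is then 182 mm from this point along +y
- carton: Loose cardboard carton base on the rollers, 176 mm (x) by 364 mm (y), walls 40 mm high, 4 mm thick, floor 5 mm; 0.8 kg with its cake. Origin: centre of its underside; y along the track. Cake in the -y half, which leads into the bay (cake axis at y -98 mm); six jar compartments at +y. Push the +y end wall (outer face at y +182 mm): 1 to 3 N on rollers, 5 to 14 N on the bay floor
- cake: Two-tier iced show cake (hard foam, hard icing) fixed in the carton: foil board 158 mm wide, 6 mm thick; lower tier 148 mm wide, 56 mm high; upper tier 100 mm wide, 50 mm high. Origin: on its axis, on the carton's floor; the icing's top is 112 mm above it
- dowel (a joint): How far (m) the cake's upright centre dowel (wood, 12 mm thick) is driven down: at 0 it stands 38 mm proud of the icing; at 0.032 its point meets the board and it stops, 6 mm proud. Starts at 0 to 0.008. The springy foam grips it: it takes 8 to 10 N to move, more when fast (8 N per m/s), and it stays where it is left
- dowel_top (a point): centre of the top face of the dowel
- cell0 (a point): centre of the floor of a jar compartment of the carton (82 mm along the carton's x, 61 mm along its y; dividers 30 mm above the floor). At carton x -43 mm, y +18 mm, 5 mm above the underside; axes as the carton's
- cell1 (a point): as cell0, at carton x +43 mm, y +18 mm
- cell2 (a point): as cell0, at carton x -43 mm, y +82 mm
- cell3 (a point): as cell0, at carton x +43 mm, y +82 mm
- cell4 (a point): as cell0, at carton x -43 mm, y +146 mm
- cell5 (a point): as cell0, at carton x +43 mm, y +146 mm
- jar0: Loose dessert jar, one of the three to five that are out: glass, 51 mm wide and 46 mm high, with a brass-coloured lid 54 mm wide and 16 mm thick on top, 62 mm high in all, 0.1 to 0.2 kg. Origin: centre of its underside, z up. Best gripped by the lid
- jar1: Loose dessert jar, one of the three to five that are out: glass, 51 mm wide and 46 mm high, with a brass-coloured lid 54 mm wide and 16 mm thick on top, 62 mm high in all, 0.1 to 0.2 kg. Origin: centre of its underside, z up. Best gripped by the lid
- jar2: Loose dessert jar, one of the three to five that are out: glass, 51 mm wide and 46 mm high, with a brass-coloured lid 54 mm wide and 16 mm thick on top, 62 mm high in all, 0.1 to 0.2 kg. Origin: centre of its underside, z up. Best gripped by the lid
- jar3: Loose dessert jar, one of the three to five that are out: glass, 51 mm wide and 46 mm high, with a brass-coloured lid 54 mm wide and 16 mm thick on top, 62 mm high in all, 0.1 to 0.2 kg. Origin: centre of its underside, z up. Best gripped by the lid
- jar4: Loose dessert jar, one of the three to five that are out: glass, 51 mm wide and 46 mm high, with a brass-coloured lid 54 mm wide and 16 mm thick on top, 62 mm high in all, 0.1 to 0.2 kg. Origin: centre of its underside, z up. Best gripped by the lid
- mallet: Loose mallet standing on its striking face in the tray, 0.32 kg: white upright cylindrical head 56 mm across, 84 mm high; level flat-sided wooden handle (24 mm wide, 30 mm high) from x -28 to -182 mm, its axis 44 mm above the face. Origin: centre of the lower striking face; -x along the handle, z up. Centre of mass 12 mm from the head's axis towards the handle
- mallet_grip (a point): point on the handle's axis 50 mm from the head's axis, 44 mm above the face (axes as the mallet's): a good place to grip, across the 24 mm width; blows twist a handle held farther out
- topper: Loose sugar topper, 0.05 kg: white round foot 48 mm wide and 11 mm high with an open recess 21 mm wide and 11 mm deep in its underside, which goes over the end of the driven dowel; on it an upright orange sugar carrot, a cylinder 30 mm wide from 11 to 41 mm high (grip it there), green leaves to 57 mm. Origin: centre of its underside, z up
- tool_tray: Fixed shallow steel tray for the mallet, 120 mm (x) by 230 mm (y), walls 18 mm high and 3 mm thick, floor 3 mm thick. Origin: centre of its underside, z up. The mallet's head starts in its +y half with the handle towards -y
- shaker: bystander: loose steel sugar shaker, 48 mm wide, 94 mm high; origin under its centre
- cutter: bystander: loose steel ring cutter, 72 mm wide, 45 mm high; origin under its centre
- nozzle: bystander: loose steel piping nozzle, a cone 32 mm wide and 50 mm high standing on its wide end; origin under its centre

How it is judged:
On the way, in this order (a step that is already met when the one before it is completed fails the run):
1. the carton is fully home in the bay, within 12 mm of the end stop (y of carton in the frame of bay_stop below 0.194 m and x of cell0 in the frame of bay_stop between -0.056 and -0.03 m), for 0.3 s.
2. a blow of the mallet sets the dowel moving down at more than 0.08 m/s, the carton still home (all of step 1 and contact force between mallet and dowel above 1 N and velocity of joint dowel above 0.08 m/s).
3. the dowel is right down (29 mm or more of its 32 mm), the carton still home (all of step 1 and value of joint dowel above 0.029 m), for 0.2 s.
At the end, for the whole second after the job is handed in: Carton within 12 mm of the end stop; dowel driven 29 mm or more; each jar upright on a compartment floor; topper flat on the icing, within 9 mm of the dowel's axis; mallet standing on its face on the tray's floor, head inside the tray; all at rest (all of step 3 and y of jar0 in the frame of carton between -0.012 and 0.178 m and x of jar0 in the frame of carton between -0.085 and 0.085 m and z of each of jar0, jar1, jar2, jar3, jar4 in the frame of carton below 0.013 m and angle between each of jar0, jar1, jar2, jar3, jar4, mallet's own z axis and vertical below 0.15 rad and linear speed of each of jar0, jar1, jar2, jar3, jar4, topper, mallet below 0.03 m/s and y of jar1 in the frame of carton between -0.012 and 0.178 m and x of jar1 in the frame of carton between -0.085 and 0.085 m and y of jar2 in the frame of carton between -0.012 and 0.178 m and x of jar2 in the frame of carton between -0.085 and 0.085 m and y of jar3 in the frame of carton between -0.012 and 0.178 m and x of jar3 in the frame of carton between -0.085 and 0.085 m and y of jar4 in the frame of carton between -0.012 and 0.178 m and x of jar4 in the frame of carton between -0.085 and 0.085 m and horizontal distance between topper and dowel_top below 0.009 m and angle between topper's own z axis and vertical below 0.1 rad and z of topper in the frame of cake between 0.107 and 0.117 m and z of mallet in the frame of tool_tray below 0.012 m and x of mallet in the frame of tool_tray between -0.05 and 0.05 m and y of mallet in the frame of tool_tray between -0.105 and 0.105 m); the robot touches nothing.
It fails at once if the fingers or the arm push the dowel (over 2 N) (contact force between any of the fingers, the arm and dowel above 2 N).
It fails at once if the mallet hits the icing (over 8 N) (contact force between mallet and cake above 8 N).
It fails at once if a bystander is moved by more than 40 mm (distance of any of shaker, cutter, nozzle from where it was at the start of the episode above 0.04 m).
Of jar0, jar1, jar2, jar3, jar4 only 3 to 5 are there at a start; the rules pass over those that are not, and their reading is None.
At some moment in a run one of jar0, jar1, jar2, jar3, jar4 may be knocked a few centimetres aside while the robot is not near it.
It also fails if it takes over 200 s, if anything falls off the work surface, if the arm or the gripper's body presses on something with over 40 N, if the wrist force passes 120 N, or if a joint passes its speed limit or range.

## Working session

There is one attempt and no reset: what is moved stays moved. The work goes in short steps, Python scripts to look and compute and a tool call to move; the robot and the scene stay as the last step left them, time stands still between calls to the robot, and variables do not carry over. Pictures are saved under pics/ and viewed, at most 14 in all, crops included, and the job is handed in when it is done.

Besides the shell and the picture viewer there is one more tool, called after "Call:" as name([rows], argument=value, ...), one row to a line, values as JSON. move_arm: Moves the arm, as the interface text tells. Its arguments: {"type":"object","properties":{"targets":{"type":"array","items":{"type":"array","items":{"type":"array","items":{"type":"number"}}}},"newtons":{"type":"number"}},"required":["targets"]}

```bash
ls; mkdir -p pics; python3 - <<'E'
from plant import r
import cv2
s=r.get_state();print({k:s[k] for k in('clock','tool_pos','eef_rot','opening','contact_force')})
for n in('scene','top','wrist'):
    im=r.snapshot(n);cv2.imwrite(f'pics/{n}0.png',im[:,:,::-1])
    c=r.camera_info(n);print(n,c)
E
```

```text
pics
{'clock': 0.0, 'tool_pos': array([0.24480128, 0.57437975, 0.23791082]), 'eef_rot': array([ 2.00020877e-01,  9.79791206e-01, -9.08845016e-04, -1.24286686e-04]), 'opening': 1.0037288825613178, 'contact_force': array([-1.68248147,  0.20662002, -0.53706727])}
scene {'fx': 371.6496839160512, 'fy': 371.6496839160512, 'cx': 256.4031083239507, 'cy': 192.38920496428818, 'k1': -0.043873603876986036, 'R': array([[ 0.75493125,  0.65579038, -0.00421745],
       [ 0.53929571, -0.62445867, -0.56498806],
       [-0.37314736,  0.42425268, -0.8250883 ]]), 't': array([-0.36468021, -0.18914845,  1.35190389])}
top {'fx': 347.5280773183934, 'fy': 347.5280773183934, 'cx': 256.44157020861695, 'cy': 191.60842956827798, 'k1': -0.025282658390590955, 'R': array([[-0.01101756, -0.99974318,  0.01980363],
       [-0.99068544,  0.00822531, -0.1359217 ],
       [ 0.13572391, -0.0211167 , -0.99052163]]), 't': array([-0.01075995,  0.52246784,  1.04341308])}
wrist {'fx': 273.19363188563074, 'fy': 273.19363188563074, 'cx': 257.41671159785733, 'cy': 193.14278604528704, 'k1': -0.01646296251176263, 'R': array([[ 0.39308788,  0.91949747, -0.00251278],
       [ 0.88909135, -0.37938935,  0.25608649],
       [ 0.23451756, -0.10289859, -0.96665061]]), 't': array([-0.62351246, -0.03368154,  0.38905333])}
```

View pics/scene0.png

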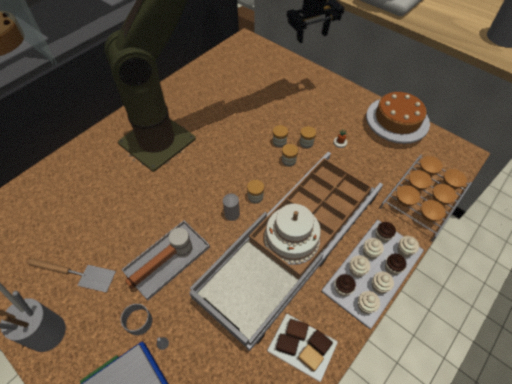

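View pics/top0.png

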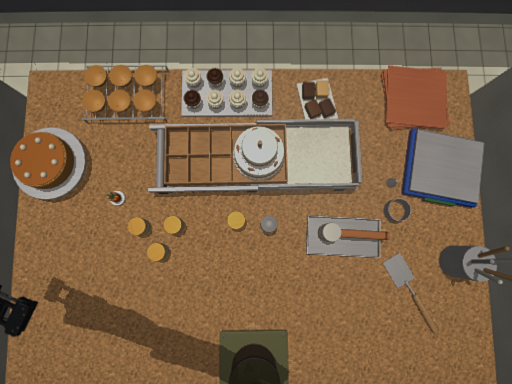

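Scene: four jars with brass lids (top view (137,227), (172,225), (156,252), (236,220)), shaker (269,225), topper (116,198), mallet head (332,233) with handle to the right, carton on the rollers (165–287, 128–187), cutter (397,211), nozzle (391,183).

```bash
cat > h.py <<'E'
from plant import r
import numpy as np, cv2
from scipy.spatial.transform import Rotation as Ro
def ray(c,uv):
    uv=np.atleast_2d(np.float32(uv))
    K=np.array([[c['fx'],0,c['cx']],[0,c['fy'],c['cy']],[0,0,1]])
    p=(uv-[c['cx'],c['cy']])/[c['fx'],c['fy']]; q=p.copy()
    for _ in range(8): q=p/(1+c['k1']*(q**2).sum(1,keepdims=True))
    d=np.c_[q,np.ones(len(q))]@c['R']; return -c['R'].T@c['t'],d
def plane(c,uv,z):
    o,d=ray(c,uv); return o+d*((z-o[2])/d[:,2])[:,None]
def proj(c,X):
    X=np.atleast_2d(X)@c['R'].T+c['t']; q=X[:,:2]/X[:,2:]
    return q*(1+c['k1']*(q**2).sum(1,keepdims=True))*[c['fx'],c['fy']]+[c['cx'],c['cy']]
def snap(n,f=None):
    c=r.camera_info(n); im=np.ascontiguousarray(r.snapshot(n)[:,:,::-1])
    if f: cv2.imwrite('pics/'+f+'.png',im)
    return c,im
def blobs(im,lo,hi,amin,amax=1e9):
    m=cv2.inRange(cv2.cvtColor(im,cv2.COLOR_BGR2HSV),np.array(lo),np.array(hi))
    m=cv2.morphologyEx(m,cv2.MORPH_OPEN,np.ones((3,3)))
    n,_,st,ce=cv2.connectedComponentsWithStats(m)
    return [(ce[i],st[i]) for i in range(1,n) if amin<=st[i][4]<=amax]
def go(X,yaw=None):
    """shift (mm) and turn (deg) in tool axes to reach world TCP X, tool down with tool y at angle yaw (deg) from world x"""
    s=r.get_state(); R=Ro.from_quat(s['eef_rot'])
    d=R.inv().apply(np.array(X)-s['tool_pos'])*1e3
    t=np.zeros(3)
    if yaw is not None:
        b=[]
        for y in (yaw,yaw+180):
            a=np.radians(y); Y=np.array([np.cos(a),np.sin(a),0]);Z=np.array([0,0,-1.]);T=np.c_[np.cross(Y,Z),Y,Z]
            b.append((R.inv()*Ro.from_matrix(T)).as_rotvec(degrees=True))
        t=min(b,key=np.linalg.norm)
    return d.round(1),t.round(1)
E
python3 - <<'E'
import cv2,numpy as np
from h import *
for n,ps in(('top0',[(137,227),(236,220),(332,233),(116,198),(260,146),(200,145)]),):
    im=cv2.imread(f'pics/{n}.png');hs=cv2.cvtColor(im,cv2.COLOR_BGR2HSV)
    for p in ps: print(p,hs[p[1],p[0]],hs[p[1]-3,p[0]+3])
c=r.camera_info('top')
for ce,st in blobs(im,(18,140,110),(28,255,255),60): print(ce.round(1),st[2:],plane(c,ce,.06).round(4))
cv2.imwrite('pics/crop1.png',cv2.resize(im[110:205,140:372],None,fx=3.4,fy=3.4,interpolation=cv2.INTER_CUBIC))
E
```

```text
(137, 227) [ 18 169 186] [ 19 165 188]
(236, 220) [ 20 158 187] [ 20 160 187]
(332, 233) [ 20  32 175] [ 21  29 173]
(116, 198) [ 12 205 113] [ 10 183  60]
(260, 146) [16 98 70] [ 45   5 192]
(200, 145) [ 15 132 143] [ 15 132 143]
[235.6 219.8] [ 18  18 257] [[0.4344 0.0481 0.06  ]]
[136.3 225.7] [ 18  18 256] [[0.4192 0.3443 0.06  ]]
[172.1 224.4] [ 17  18 251] [[0.4224 0.2379 0.06  ]]
[155.7 251.4] [ 18  18 255] [[0.343  0.2845 0.06  ]]
```

View pics/crop1.png

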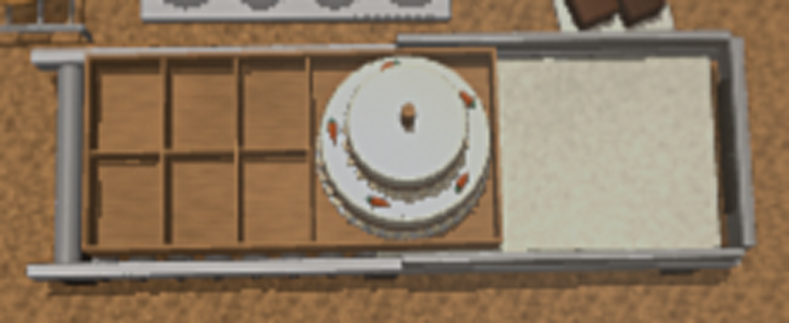

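The crop shows the carton rim corners at about (88,55), (88,247), (499,245), (496,52), dividers between the six cells, and the dowel at (408,115). The end stop's dark pad is at x 718–737.

```bash
python3 - <<'E'
from h import *
c=r.camera_info('top')
def P(uv,z): return plane(c,np.array(uv)/3.4+[140,110]-.35,z)
C=P([(88,55),(88,247),(499,245),(496,52)],.095);print(C.round(4),'ctr',C.mean(0).round(4))
print('len',np.linalg.norm(C[0]-C[3]),np.linalg.norm(C[1]-C[2]),'wid',np.linalg.norm(C[0]-C[1]))
D=P([(312,60),(311,152),(237,155),(164,153),(91,153)],.09);print('div',D.round(4))
print('dowel',P([(408,106)],.205).round(4),'stop top edge',P([(735,60),(740,245)],.1).round(4))
print('rails out +y',P([(33,57),(30,271)],.063).round(4))
im=cv2.imread('pics/top0.png')
for n,lo,hi in(('mallet',(12,5,140),(28,70,255)),('orange',(3,190,90),(14,255,255))):
    for ce,st in blobs(im,lo,hi,8): 
        if ce[1]>185: print(n,ce.round(1),st[2:],plane(c,ce,.087 if n=='mallet' else .03).round(4))
hs=cv2.cvtColor(im,cv2.COLOR_BGR2HSV);print(hs[236,350:386:6])
print('shaker',plane(c,[(269,222)],.094),go((.4344,.0481,.2),0), go((.4344,.0481,.2),90))
E
```

```text
[[ 0.7159  0.2564  0.095 ]
 [ 0.544   0.2519  0.095 ]
 [ 0.543  -0.1033  0.095 ]
 [ 0.7168 -0.1047  0.095 ]] ctr [0.6299 0.0751 0.095 ]
len 0.36104855076900483 0.35523898642936697 wid 0.1719585477190398
div [[0.7118 0.0589 0.09  ]
 [0.6279 0.0598 0.09  ]
 [0.6256 0.1247 0.09  ]
 [0.6279 0.1887 0.09  ]
 [0.6284 0.2526 0.09  ]]
dowel [[ 0.6359 -0.0223  0.205 ]] stop top edge [[ 0.7072 -0.317   0.1   ]
 [ 0.5406 -0.3127  0.1   ]]
rails out +y [[0.7252 0.3142 0.063 ]
 [0.5282 0.3106 0.063 ]]
mallet [ 34.7 192. ] [17 10 84] [[0.5196 0.6395 0.087 ]]
mallet [ 64.  189.9] [ 6  7 33] [[0.5251 0.5529 0.087 ]]
mallet [167.5 188.5] [ 4  4 14] [[0.5268 0.2476 0.087 ]]
mallet [176.4 188.6] [ 4  4 15] [[0.5262 0.2214 0.087 ]]
mallet [181.8 188.3] [ 5  4 18] [[0.5269 0.2054 0.087 ]]
mallet [205.5 188. ] [ 8  3 24] [[0.5273 0.1357 0.087 ]]
mallet [213. 188.] [ 5  3 15] [[0.5271 0.1135 0.087 ]]
mallet [220.6 187.6] [ 4  4 15] [[0.5282 0.0911 0.087 ]]
mallet [227.5 187.5] [ 4  4 16] [[0.5283 0.0707 0.087 ]]
mallet [234. 187.] [3 3 9] [[0.5296 0.0515 0.087 ]]
mallet [247.5 187. ] [ 4  3 12] [[0.5293 0.0
[... 285 characters left out ...]
[[ 0.4224 -0.049   0.087 ]]
mallet [354.4 226.5] [ 8  4 31] [[ 0.4096 -0.3015  0.087 ]]
mallet [368.4 227.4] [ 4  4 15] [[ 0.4063 -0.343   0.087 ]]
mallet [357.5 242. ] [ 6  3 18] [[ 0.3642 -0.3085  0.087 ]]
mallet [365.5 242. ] [ 4  3 12] [[ 0.3639 -0.3322  0.087 ]]
mallet [364. 247.] [3 3 9] [[ 0.3495 -0.327   0.087 ]]
mallet [388.8 265.5] [ 9 10 59] [[ 0.2951 -0.3974  0.087 ]]
mallet [400. 262.] [3 3 9] [[ 0.3047 -0.431   0.087 ]]
[[ 12 156 132]
 [ 12 158 142]
 [ 12 160 147]
 [ 12 158 147]
 [ 12 159 148]
 [ 12 159 149]]
shaker [[ 0.42497657 -0.05006487  0.094     ]] (array([-380.7, -410. ,   38.7]), array([-0.1,  0. , 66.9])) (array([-380.7, -410. ,   38.7]), array([ -0.1,  -0. , -23.1]))
```

```bash
python3 - <<'E'
from h import *
print(go((.4192,.3443,.16),0))
E
```

```text
(array([-250.6, -143.4,   78.3]), array([-0.1,  0. , 66.9]))
```

Call:
move_arm([
  [[1,-251,-143,20,0,0,67],[1,-251,-143,20,0,0,67],[1,-251,-143,20,0,0,67],[1,-251,-143,40,0,0,67],[1,-251,-143,50,0,0,67],[1,-251,-143,60,0,0,67],[1,-251,-143,78,0,0,67],[1,-251,-143,78,0,0,67],[1,-251,-143,78,0,0,67]],
], newtons=25)

```text
clock: 1.27
tool_pos: [0.4199, 0.3454, 0.1611]
eef_rot: [0.707, 0.707, 0.0, -0.0]
contact_force: [1.2, 1.0, -0.6]
opening: 1.003
finger_force: 0.0
```

```bash
cat > jars.py <<'E'
from h import *
def lids(im,c):
    # lids: circle centre from min enclosing circle of blob, at lid-top height 0.062
    return [(ce.round(1),st[2:5],plane(c,ce,.060)[0].round(4)) for ce,st in blobs(im,(16,130,110),(28,255,255),60) if st[4]<20000]
if __name__=='__main__':
    import sys
    s=r.get_state();print(s['clock'],s['tool_pos'].round(4),s['eef_rot'].round(3),s['q'].round(2))
    for n in sys.argv[1:]:
        c,im=snap(n,f'{n}_{s["clock"]:.1f}')
        for l in lids(im,c): print(n,*l)
E
python3 jars.py top wrist; ls pics
```

```text
1.275 [0.4199 0.3454 0.1611] [ 0.707  0.707  0.    -0.   ] [-0.83  0.7   0.09  1.9  -0.11  0.55 -0.66]
top [95.2 76.1] [ 21  19 281] [0.8937 0.4928 0.06  ]
top [120.2  75.8] [ 21  20 271] [0.894  0.4135 0.06  ]
top [145.7  76. ] [ 19  20 262] [0.8925 0.3325 0.06  ]
top [ 93.7 101.1] [ 22  21 315] [0.8102 0.4929 0.06  ]
top [144.2 101.2] [ 21  21 288] [0.8086 0.3341 0.06  ]
top [118.9 101.8] [ 22  17 258] [0.8071 0.4134 0.06  ]
top [235.6 219.7] [ 18  19 277] [0.4345 0.0482 0.06  ]
top [135.6 225.5] [ 18  18 255] [0.4199 0.3466 0.06  ]
top [171.7 224.4] [ 18  18 269] [0.4224 0.2389 0.06  ]
top [155.3 251.7] [ 17  18 240] [0.3421 0.2858 0.06  ]
wrist [288.9  18.3] [15 10 71] [0.4446 0.4908 0.06  ]
wrist [171.4  21.6] [16 13 79] [0.35   0.4888 0.06  ]
wrist [118.1  28.5] [ 15  20 135] [0.3062 0.4841 0.06  ]
wrist [175.6  35.4] [13 10 65] [0.3527 0.4786 0.06  ]
wrist [200.1  41.3] [ 18  14 104] [0.3725 0.4741 0.06  ]
wrist [231.1  51.4] [11 12 76] [0.3976 0.4665 0.06  ]
wrist [48.6 82.9] [ 11  21 107] [0.2412 0.4432 0.06  ]
wrist [91.2 76.6] [11 10 63] [0.2787 0.4479 0.06  ]
wrist [151.7
[... 722 characters left out ...]
] [0.6394 0.3666 0.06  ]
wrist [473.4 181.3] [10 12 62] [0.6204 0.3567 0.06  ]
wrist [429.8 206.7] [13 14 94] [0.5832 0.3321 0.06  ]
wrist [ 67.2 214.7] [14  8 72] [0.2362 0.3246 0.06  ]
wrist [ 23.6 220.3] [14 10 69] [0.192  0.3188 0.06  ]
wrist [192.6 247.5] [ 33  39 817] [0.355  0.2903 0.06  ]
wrist [273.7 243.3] [18 19 98] [0.435  0.2947 0.06  ]
wrist [ 61.5 277.7] [ 15  46 214] [0.2175 0.256  0.06  ]
wrist [453.1 271.1] [ 11  22 104] [0.6186 0.263  0.06  ]
wrist [454.1 296.1] [11 18 87] [0.6253 0.2335 0.06  ]
wrist [260.6 303.8] [  54   25 1019] [0.4222 0.2256 0.06  ]
wrist [151.6 318.4] [11 13 77] [0.3056 0.2072 0.06  ]
crop1.png
scene0.png
top0.png
top_1.3.png
wrist0.png
wrist_1.3.png
```

Call:
move_arm([
  [[1,1,0,50,0,0,0],[1,1,0,95,0,0,0],[1,1,0,119,0,0,0],[1,1,0,119,0,0,0],[0.4,1,0,119,0,0,0],[0.4,1,0,119,0,0,0],[0.4,1,0,119,0,0,0],[0.4,1,0,90,0,0,0],[0.4,1,0,30,0,0,0],[0.4,1,0,0,0,0,0]],
])

```text
clock: 2.62
tool_pos: [0.4207, 0.3466, 0.1637]
eef_rot: [0.708, 0.707, 0.002, 0.0]
contact_force: [0.2, 1.1, -0.7]
opening: 0.594
finger_force: 25.0
```

Call:
move_arm([
  [[0.4,-25,50,0,0,0,0],[0.4,-50,100,0,0,0,0],[0.4,-75,150,0,0,0,0],[0.4,-100,200,0,0,0,0],[0.4,-125,251,0,0,0,0],[0.4,-125,251,0,0,0,0],[0.4,-125,251,0,0,0,0]],
])

```text
clock: 3.5
tool_pos: [0.6697, 0.2211, 0.1604]
eef_rot: [0.708, 0.707, -0.0, -0.001]
contact_force: [-0.6, 0.3, -1.3]
opening: 0.595
finger_force: 25.0
```

```bash
python3 - <<'E'
from h import *
s=r.get_state();print(s['clock'],s['tool_pos'].round(4),s['contact_force'],s['opening'])
c,im=snap('wrist','w_a')
cv2.imwrite('pics/w_a.png',im)
print(proj(c,[(.6715,.221,.06),(.6275,.125,.09),(.6275,.189,.09),(.7145,.257,.095),(.5425,.257,.095)]).round(0))
E
```

```text
3.5 [0.6697 0.2211 0.1604] [-0.59325133  0.29511699 -1.27398581] 0.5952226323496671
[[261. 194.]
 [213. 303.]
 [210. 239.]
 [317. 160.]
 [ 95. 161.]]
```

View pics/w_a.png

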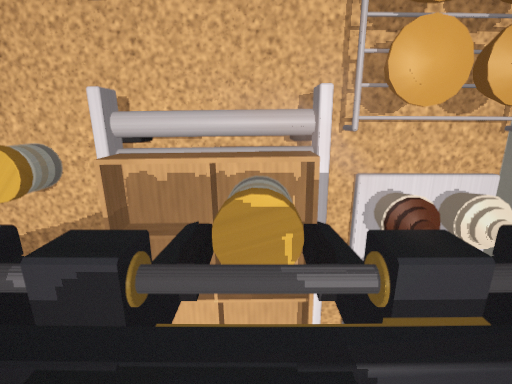

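The jar is held upright by the lid. The carton's +y wall top runs from about (100,153) to (320,150), and the centre divider is at column 214.

```bash
python3 - <<'E'
from h import *
c=r.camera_info('wrist'); im=cv2.imread('pics/w_a.png')
print(plane(c,[(103,157),(318,154),(214,165)],.095).round(4))
print(cv2.cvtColor(im,cv2.COLOR_BGR2HSV)[140:172,[150,190,240]].transpose(1,0,2)[0].tolist())
c=r.camera_info('top'); print(proj(c,[(.6275,.257,.095),(.6275,.189,.09),(.6275,.125,.09)]))
E
```

```text
[[0.5482 0.2609 0.095 ]
 [0.7146 0.2629 0.095 ]
 [0.6342 0.2545 0.095 ]]
[[12, 129, 77], [15, 133, 149], [15, 135, 157], [16, 127, 200], [17, 128, 201], [16, 126, 204], [16, 126, 205], [15, 114, 192], [176, 15, 137], [0, 10, 153], [4, 11, 162], [0, 14, 170], [8, 19, 163], [12, 106, 118], [14, 142, 120], [14, 140, 122], [14, 133, 121], [14, 140, 118], [15, 129, 160], [15, 123, 209], [15, 123, 209], [16, 124, 209], [16, 123, 209], [16, 124, 207], [16, 127, 201], [16, 126, 200], [16, 127, 197], [16, 126, 198], [16, 126, 198], [16, 127, 197], [16, 128, 197], [16, 125, 196]]
[[164.52767397 154.54107479]
 [187.77730583 154.78091505]
 [209.26187234 154.63341906]]
```

```bash
python3 - <<'E'
from h import *
c=r.camera_info('top')
for f in('top0','top_1.3'):
    im=cv2.imread(f'pics/{f}.png');h=cv2.cvtColor(im,cv2.COLOR_BGR2HSV)
    v=h[138:150,155:236,2].mean(0); s=h[138:150,155:236,1].mean(0); print('V',v.round().astype(int).tolist());print('S',s.round().astype(int).tolist())
v=h[118:192,175:183,2].mean(1); print('x prof',v.round().astype(int).tolist())
print(plane(c,[(160,144),(170,144),(180,144)],.095)[:,1],plane(c,[(179,120),(179,130),(179,155),(179,185)],.09)[:,0])
E
```

```text
V [144, 128, 122, 130, 149, 147, 126, 108, 88, 99, 150, 86, 54, 66, 111, 148, 150, 148, 149, 150, 151, 152, 153, 152, 153, 152, 152, 152, 152, 153, 154, 157, 158, 94, 57, 98, 154, 154, 152, 150, 149, 147, 146, 145, 144, 144, 144, 144, 143, 143, 142, 143, 144, 149, 132, 67, 94, 146, 146, 144, 144, 145, 145, 144, 143, 144, 143, 144, 145, 145, 147, 147, 147, 146, 149, 152, 96, 101, 143, 150, 171]
S [140, 107, 22, 8, 12, 13, 12, 9, 6, 91, 136, 139, 139, 137, 135, 135, 135, 134, 134, 134, 134, 134, 135, 134, 134, 134, 134, 134, 134, 134, 134, 134, 134, 134, 132, 134, 134, 133, 134, 133, 133, 134, 133, 133, 132, 133, 133, 133, 133, 133, 132, 132, 132, 132, 131, 125, 128, 131, 131, 132, 130, 130, 130, 130, 128, 130, 130, 129, 129, 128, 128, 129, 128, 128, 128, 128, 121, 124, 124, 90, 59]
V [151, 133, 128, 137, 156, 154, 132, 114, 92, 104, 157, 90, 56, 69, 116, 154, 156, 155, 156, 157, 158, 159, 159, 160, 160, 160, 159, 159, 159, 160, 161, 164, 165, 98, 61, 103, 161, 162, 159, 157, 156, 153, 153, 152, 151, 151, 150, 150, 150, 149, 149, 150, 151, 156, 138, 70, 99, 153, 153, 151, 151, 151, 152
[... 236 characters left out ...]
33, 134, 134, 134, 131, 133, 134, 133, 134, 133, 133, 133, 133, 132, 132, 132, 133, 132, 132, 133, 132, 132, 131, 132, 131, 123, 127, 131, 130, 130, 130, 130, 130, 130, 129, 128, 129, 129, 128, 128, 128, 128, 128, 128, 127, 128, 120, 123, 123, 89, 59]
x prof [142, 152, 151, 148, 152, 156, 180, 174, 140, 87, 65, 67, 86, 102, 151, 158, 156, 156, 158, 158, 158, 158, 157, 158, 158, 161, 159, 158, 161, 164, 161, 159, 159, 157, 157, 156, 158, 92, 68, 111, 105, 147, 153, 153, 153, 151, 151, 151, 148, 148, 144, 151, 151, 151, 148, 147, 149, 152, 151, 150, 148, 144, 152, 156, 156, 109, 74, 76, 94, 179, 191, 191, 175, 94]
[0.27132367 0.24156728 0.21180929] [0.73563651 0.70426188 0.62702091 0.53645578]
```

Call:
move_arm([
  [[0.4,4,4,0,0,0,0],[0.4,4,4,15,0,0,0],[0.4,4,4,30,0,0,0],[0.4,4,4,42,0,0,0],[0.4,4,4,50,0,0,0],[0.4,4,4,50,0,0,0]],
])

```text
clock: 4.3
tool_pos: [0.6751, 0.2254, 0.1144]
eef_rot: [0.708, 0.707, 0.001, -0.0]
contact_force: [-6.2, -1.7, 22.0]
opening: 0.6
finger_force: 25.0
```

```bash
python3 - <<'E'
from h import *
c,im=snap('wrist','w_b')
c2,i2=snap('scene','s_b')
cv2.imwrite('pics/b.png',np.hstack([im[100:340,60:400],cv2.resize(i2[130:290,240:400],(340,240),interpolation=cv2.INTER_CUBIC)]))
E
```

```text
(no output)
```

View pics/b.png

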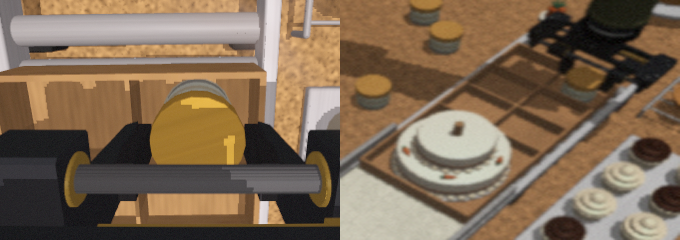

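The wrist view shows the held jar's lid (crop (198,125)) inside the right-hand cell, with the carton's +y wall at crop row 72. There is 22 N upward, so the jar is touching something; I'll back off and measure.

Call:
move_arm([
  [[0.4,0,0,-15,0,0,0],[0.4,0,0,-35,0,0,0],[0.4,0,0,-50,0,0,0],[0.4,0,0,-50,0,0,0],[0.4,0,0,-50,0,0,0]],
])

```text
clock: 5.03
tool_pos: [0.6743, 0.2246, 0.1602]
eef_rot: [0.708, 0.707, -0.0, -0.0]
contact_force: [0.8, -0.3, -1.5]
opening: 0.603
finger_force: 25.0
```

```bash
cat > rim.py <<'E'
from h import *
s=r.get_state();print(s['tool_pos'].round(4),s['contact_force'].round(1),s['opening'])
for n in('wrist','scene'):
    c,im=snap(n,n+'_r%.1f'%s['clock'])
    for ce,st in blobs(im,(16,120,90),(30,255,255),60):
        P=plane(c,ce,s['tool_pos'][2]+.018)[0]
        if np.linalg.norm(P-s['tool_pos'])<.04 and st[4]>120: print(n,ce.round(1),st,P.round(4))
E
python3 rim.py;python3 - <<'E'
from h import *
for f in('w_a','w_b'):
    im=cv2.imread(f'pics/{f}.png')
    for ce,st in blobs(im,(18,150,90),(30,255,255),800): print(f,ce,st)
E
```

```text
[0.6743 0.2246 0.1602] [ 0.8 -0.3 -1.5] 0.6029711382106392
wrist [257.2 231.1] [ 210  191   96   74 5992] [0.6733 0.2369 0.1782]
scene [358.5 171.6] [350 165  17  15 190] [0.6781 0.2151 0.1782]
w_a [437.3295756   56.73430592] [ 392   13   81   93 4524]
w_a [ 13.04062723 174.46899501] [   0  146   33   57 1403]
w_a [257.34512672 229.18302432] [ 212  188   92   77 5879]
w_a [433.14375 321.27125] [382 317 106   9 800]
w_b [463.76682176  52.69255548] [ 412    0  100  109 5588]
w_b [257.15190957 230.9782497 ] [ 210  191   96   74 5839]
```

```bash
python3 - <<'E'
from h import *
c=r.camera_info('wrist');s=r.get_state();T=s['tool_pos'];print('cam',-c['R'].T@c['t']-T)
for z in(.014,.020,.026): print(z,(plane(c,[(257,191),(210,232),(306,232)],T[2]+z)-T).round(4).tolist())
# glass bottom visible edge?
im=cv2.imread('pics/wrist_r5.0.png'); h=cv2.cvtColor(im,cv2.COLOR_BGR2HSV); print(h[165:195,257].tolist())
cs=r.camera_info('scene');print('scene proj exp lid top',proj(cs,[T+[0,0,.02],T+[0,.027,.02],T+[0.027,0,.02],T+[0,-.027,.02]]).round(1))
i=cv2.imread('pics/scene_r5.0.png');cv2.imwrite('pics/c2.png',np.hstack([cv2.resize(i[140:220,315:405],None,fx=5,fy=5,interpolation=cv2.INTER_CUBIC),cv2.resize(im[150:310,170:345],(350,400)) ]))
E
```

```text
cam [-0.00044834  0.06580544  0.144994  ]
0.014 [[-0.0011, 0.032, 0.014], [-0.0254, 0.0101, 0.014], [0.0242, 0.0101, 0.014]]
0.02 [[-0.001, 0.0335, 0.02], [-0.0243, 0.0127, 0.02], [0.023, 0.0126, 0.02]]
0.026 [[-0.001, 0.0351, 0.026], [-0.0231, 0.0152, 0.026], [0.0219, 0.0152, 0.026]]
[[16, 123, 207], [16, 124, 207], [16, 124, 205], [16, 124, 205], [16, 123, 205], [16, 123, 206], [15, 126, 192], [14, 132, 151], [14, 130, 151], [15, 136, 150], [15, 133, 151], [15, 137, 151], [15, 109, 148], [15, 63, 134], [16, 34, 111], [15, 31, 100], [19, 25, 110], [18, 19, 132], [20, 22, 138], [25, 24, 136], [18, 46, 133], [18, 56, 132], [19, 53, 129], [22, 36, 133], [21, 30, 135], [18, 78, 128], [19, 180, 125], [18, 185, 127], [19, 186, 129], [18, 176, 132]]
scene proj exp lid top [[359.2 168.5]
 [364.2 162.9]
 [367.4 173.5]
 [354.  174.3]]
```

View pics/c2.png

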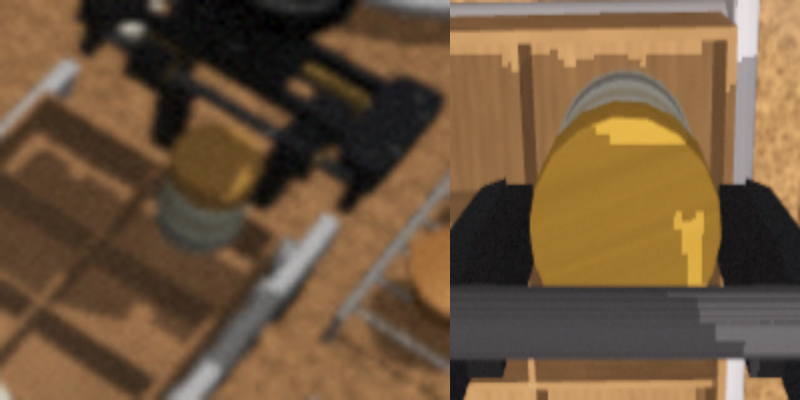

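The view shows the jar hanging low in the grip: its lid is 96 px wide, so the lid top is about 2 mm above the TCP. What it met was simply the cell floor. I'll lower it to TCP ≈ 0.120 and release.

Call:
move_arm([
  [[0.4,0,0,15,0,0,0],[0.4,0,0,30,0,0,0],[0.4,0,0,38,0,0,0],[0.4,0,0,40,0,0,0],[0.4,0,0,40,0,0,0],[0.72,0,0,40,0,0,0],[0.72,0,0,40,0,0,0],[0.72,0,0,40,0,0,0]],
])

```text
clock: 6.12
tool_pos: [0.6749, 0.2248, 0.1212]
eef_rot: [0.708, 0.707, 0.0, 0.0]
contact_force: [-0.3, -0.2, -0.3]
opening: 0.718
finger_force: 0.0
```

Call:
move_arm([
  [[0.72,0,0,-30,0,0,0],[0.8,0,0,-70,0,0,0],[0.8,0,0,-70,0,0,0],[1,0,0,-70,0,0,0]],
])

```text
clock: 6.62
tool_pos: [0.6742, 0.2247, 0.1904]
eef_rot: [0.708, 0.707, -0.0, -0.0]
contact_force: [-0.2, -0.9, -0.9]
opening: 0.891
finger_force: 0.0
```

```bash
python3 - <<'E'
from h import *
s=r.get_state();print(s['tool_pos'].round(4),s['clock'])
c,im=snap('wrist','w_c')
for ce,st in blobs(im,(16,120,90),(30,255,255),800): print(ce.round(1),st,plane(c,ce,.122)[0].round(4))
c,im=snap('top','t_c')
for ce,st in blobs(im,(16,130,110),(28,255,255),60):
  if ce[1]>120 or ce[0]>200: print('top',ce.round(1),st,plane(c,ce,.06)[0].round(4),plane(c,ce,.12)[0].round(4))
E
```

```text
[0.6742 0.2247 0.1904] 6.625
[285.1  41.8] [ 227    0  106   88 2534] [0.6931 0.3444 0.122 ]
[412.6   7.5] [382   0  64  20 920] [0.781  0.3662 0.122 ]
[183.7  60.5] [ 126    4  121  111 4926] [0.6204 0.3324 0.122 ]
[ 59.8 139.1] [   0   25  129  185 8193] [0.52   0.2773 0.122 ]
[405.6  72.1] [ 368   30   78   89 5204] [0.7814 0.3245 0.122 ]
[485.7  73.3] [ 454   31   58   86 3886] [0.8408 0.3241 0.122 ]
[415.7 153.1] [ 380  134   73   37 1088] [0.7971 0.2657 0.122 ]
[258.3 200.9] [ 226  168   66   68 3374] [0.6739 0.227  0.122 ]
[325.4 210.6] [ 313  168   28   96 1288] [0.7291 0.2186 0.122 ]
[427.6 279.2] [408 252  33  55 835] [0.8244 0.154  0.122 ]
top [177.9 135.3] [173 128  11  17 132] [0.6969 0.226  0.06  ] [0.6784 0.2134 0.12  ]
top [235.6 219.8] [226 211  20  19 287] [0.4341 0.0482 0.06  ] [0.4308 0.0458 0.12  ]
```

Jar 1 stands on the floor of cell5 (lid at (0.674, 0.227), height 0.122). Next jar.

Call:
move_arm([
  [[1,3,-60,0,0,0,0],[1,6,-120,10,0,0,0],[1,10,-180,20,0,0,0],[1,14,-240,30,0,0,0],[1,14,-252,30,0,0,0],[1,14,-252,30,0,0,0],[1,14,-252,30,0,0,0]],
])

```text
clock: 7.6
tool_pos: [0.4251, 0.2392, 0.1608]
eef_rot: [0.708, 0.706, 0.001, 0.001]
contact_force: [0.1, 0.2, 0.9]
opening: 1.0
finger_force: 0.0
```

```bash
cat > over.py <<'E'
from h import *
s=r.get_state();T=s['tool_pos'];print('clock',s['clock'],T.round(4))
c,im=snap('wrist','ov%.0f'%s['clock'])
for ce,st in blobs(im,(16,120,90),(30,255,255),800):
    P=plane(c,ce,.062)[0]
    print(ce.round(0),st[:5],P.round(4),'shift x,y,z to .042:',((P-T)[[1,0]]*1e3).round(1),(T[2]*1e3-42).round(1))
E
python3 over.py
```

```text
clock 7.6 [0.4251 0.2392 0.1608]
[245.  95.] [  118     8   237   159 11288] [0.4138 0.3261 0.062 ] shift x,y,z to .042: [ 86.9 -11.3] 118.8
[145. 140.] [  82   75  123  132 6270] [0.3252 0.2887 0.062 ] shift x,y,z to .042: [ 49.5 -99.9] 118.8
[ 47. 152.] [   0  118   85   89 1284] [0.2362 0.2793 0.062 ] shift x,y,z to .042: [  40.1 -188.9] 118.8
[273. 214.] [ 227  157  108  107 5857] [0.4393 0.2198 0.062 ] shift x,y,z to .042: [-19.4  14.2] 118.8
[445. 278.] [424 252  35  54 829] [0.6152 0.1493 0.062 ] shift x,y,z to .042: [-89.9 190.1] 118.8
[190. 308.] [ 138  294  100   32 1235] [0.3532 0.1169 0.062 ] shift x,y,z to .042: [-122.4  -71.9] 118.8
[304. 306.] [274 294  55  32 817] [0.4725 0.1179 0.062 ] shift x,y,z to .042: [-121.3   47.4] 118.8
```

```bash
sed -i 's/(16,120,90),(30,255,255),800)/(17,145,100),(30,255,255),300)/; s/^    print/    if abs(st[2]-58)<14: print/' over.py; python3 over.py
```

```text
clock 7.65 [0.425  0.2391 0.1608]
[166. 142.] [ 135  112   64   61 3015] [0.3439 0.2873 0.062 ] shift x,y,z to .042: [ 48.2 -81.1] 118.8
[255. 192.] [ 227  164   57   57 2587] [0.4221 0.241  0.062 ] shift x,y,z to .042: [ 1.9 -2.9] 118.8
```

Descend, close, and stop at the bottom to check the height.

Call:
move_arm([
  [[1,2,-3,40,0,0,0],[1,2,-3,80,0,0,0],[1,2,-3,108,0,0,0],[1,2,-3,119,0,0,0],[1,2,-3,119,0,0,0],[1,2,-3,119,0,0,0]],
])

```text
clock: 8.45
tool_pos: [0.4205, 0.2413, 0.0426]
eef_rot: [0.708, 0.707, 0.001, 0.0]
contact_force: [-1.1, 0.2, -0.8]
opening: 1.002
finger_force: 0.0
```

Call:
move_arm([
  [[0.4,0,0,0,0,0,0],[0.4,0,0,0,0,0,0],[0.4,0,0,0,0,0,0],[0.4,0,0,0,0,0,0],[0.4,0,0,0,0,0,0],[0.4,0,0,0,0,0,0]],
])

```text
clock: 9.2
tool_pos: [0.4203, 0.2413, 0.042]
eef_rot: [0.708, 0.707, 0.001, 0.0]
contact_force: [1.4, 0.0, 3.9]
opening: 0.605
finger_force: 25.0
```

Call:
move_arm([
  [[0.4,0,0,-20,0,0,0],[0.4,0,0,-60,0,0,0],[0.4,0,0,-105,0,0,0],[0.4,0,0,-130,0,0,0],[0.4,-8,40,-130,0,0,0],[0.4,-12,90,-130,0,0,0],[0.4,-16,140,-130,0,0,0],[0.4,-16,168,-130,0,0,0],[0.4,-16,168,-130,0,0,0],[0.4,-16,168,-130,0,0,0]],
])

```text
clock: 10.45
tool_pos: [0.5854, 0.2249, 0.1708]
eef_rot: [0.707, 0.707, -0.002, -0.001]
contact_force: [-0.3, 0.3, -1.0]
opening: 0.599
finger_force: 25.0
```

```bash
python3 - <<'E'
from h import *
s=r.get_state();T=s['tool_pos'];c,im=snap('wrist','w_d')
for ce,st in blobs(im,(17,145,100),(30,255,255),300): print(ce.round(0),st)
# profile of the +y rim
h=cv2.cvtColor(im,cv2.COLOR_BGR2HSV)
for col in(150,190,320):
    print(col,[(i,*h[i,col][1:]) for i in range(140,180,1)][::1] if col==150 else '')
print(go((.588,.2245,.1),0))
cv2.imwrite('pics/w_dc.png',im)
E
```

```text
[499.  74.] [ 478   28   34   84 1576]
[ 15. 127.] [   0   98   37   58 1700]
[373. 205.] [ 337  173   75   70 3797]
[257. 236.] [ 206  200  104   65 5348]
[382. 280.] [368 253  24  54 599]
[257. 297.] [233 294  49   8 314]
[434. 321.] [385 318  97   7 606]
150 [(140, np.uint8(129), np.uint8(203)), (141, np.uint8(127), np.uint8(200)), (142, np.uint8(131), np.uint8(192)), (143, np.uint8(132), np.uint8(184)), (144, np.uint8(131), np.uint8(181)), (145, np.uint8(132), np.uint8(186)), (146, np.uint8(130), np.uint8(194)), (147, np.uint8(127), np.uint8(198)), (148, np.uint8(129), np.uint8(202)), (149, np.uint8(126), np.uint8(207)), (150, np.uint8(126), np.uint8(208)), (151, np.uint8(129), np.uint8(205)), (152, np.uint8(127), np.uint8(199)), (153, np.uint8(127), np.uint8(186)), (154, np.uint8(135), np.uint8(183)), (155, np.uint8(126), np.uint8(201)), (156, np.uint8(128), np.uint8(204)), (157, np.uint8(127), np.uint8(207)), (158, np.uint8(126), np.uint8(210)), (159, np.uint8(125), np.uint8(212)), (160, np.uint8(128), np.uint8(207)), (161, np.uint8(129), np.uint8(191)), (162, np.uint8(135), np.uint8(170)), (163, np.uint8(135), np.uint8(161)), (164, np.uint8(134), np.uint8(169)), (165, np.uint8(135), np.uint8(166)), (166, np.uint8(133), np.uint8(159)), (167, np.uint8(133), np.uint8(144)), (168, np.uint8(139), np.uint8(156)), (169, np.uint8(136), np.uint8(150)), (170, np.uint8(133), np.uint8(155)), (171, np.uint8(133), np.uint8(151)), (172, np.uint8(138), np.uint8(151)), (173, np.uint8(140), np.uint8(140)), (174, np.uint8(139), np.uint8(143)), (175, np.uint8(135), np.uint8(149)), (176, np.uint8(137), np.uint8(153)), (177, np.uint8(136), np.uint8(156)), (178, np.uint8(134), np.uint8(158)), (179, np.uint8(133), np.uint8(159))]
190 
320 
(array([-0.6,  2.8, 71. ]), array([-0.2,  0. , -0. ]))
```

View pics/w_d.png

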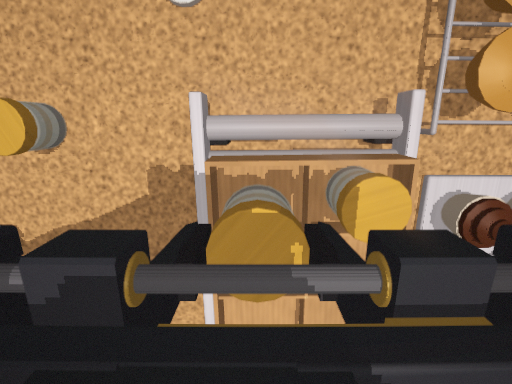

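Jar 2 is held high in the grip at lid (257,236); jar 1 is upright in its cell at (373,205). Lowering into cell4.

Call:
move_arm([
  [[0.4,0,3,0,0,0,0],[0.4,0,3,20,0,0,0],[0.4,0,3,40,0,0,0],[0.4,0,3,55,0,0,0],[0.4,0,3,63,0,0,0],[0.4,0,3,67,0,0,0],[0.4,0,3,67,0,0,0]],
])

```text
clock: 11.38
tool_pos: [0.5908, 0.2249, 0.1049]
eef_rot: [0.708, 0.707, 0.0, 0.0]
contact_force: [-0.2, -0.1, -2.1]
opening: 0.605
finger_force: 25.0
```

Call:
move_arm([
  [[0.4,0,-2,2,0,0,0],[0.4,0,-2,3,0,0,0],[0.4,0,-2,3,0,0,0],[0.68,0,-2,3,0,0,0],[0.68,0,-2,3,0,0,0],[0.68,0,-2,3,0,0,0],[0.68,0,-2,-20,0,0,0],[0.68,0,-2,-60,0,0,0],[1,0,-2,-90,0,0,0],[1,0,-2,-90,0,0,0]],
])

```text
clock: 12.62
tool_pos: [0.5904, 0.2254, 0.1972]
eef_rot: [0.708, 0.707, 0.003, 0.001]
contact_force: [-0.2, 0.6, -1.0]
opening: 0.886
finger_force: 0.0
```

```bash
python3 - <<'E'
from h import *
s=r.get_state();print(s['tool_pos'].round(4),s['clock'])
c,im=snap('wrist','w_e')
for ce,st in blobs(im,(17,145,100),(30,255,255),300): print(ce.round(1),st,plane(c,ce,.122)[0].round(4))
print(go((.343,.287,.161),0))
E
```

```text
[0.5904 0.2254 0.1972] 12.625
[491.   10.4] [466   0  46  25 912] [0.7592 0.3688 0.122 ]
[484.3  74.3] [ 450   35   62   78 3637] [0.7627 0.3255 0.122 ]
[ 20.5 126.4] [   0  100   49   54 2126] [0.4026 0.288  0.122 ]
[354.9 197.9] [ 322  168   66   62 3126] [0.6718 0.2282 0.122 ]
[254.7 201.9] [ 224  171   62   63 3085] [0.5874 0.2251 0.122 ]
(array([  61.6, -246.3,   34. ]), array([ 0.1, -0. , -0.1]))
```

Call:
move_arm([
  [[1,15,-60,0,0,0,0],[1,30,-120,10,0,0,0],[1,45,-180,20,0,0,0],[1,60,-235,34,0,0,0],[1,62,-246,34,0,0,0],[1,62,-246,34,0,0,0],[1,62,-246,34,0,0,0]],
])

```text
clock: 13.55
tool_pos: [0.3447, 0.2869, 0.1607]
eef_rot: [0.708, 0.706, 0.001, 0.0]
contact_force: [0.6, 0.1, -0.2]
opening: 1.001
finger_force: 0.0
```

```bash
python3 over.py
```

```text
clock 13.55 [0.3447 0.2869 0.1607]
[256. 193.] [ 228  165   57   57 2580] [0.3424 0.2879 0.062 ] shift x,y,z to .042: [ 1.  -2.3] 118.7
```

Call:
move_arm([
  [[1,1,-2,50,0,0,0],[1,1,-2,95,0,0,0],[1,1,-2,119,0,0,0],[1,1,-2,119,0,0,0],[0.4,1,-2,119,0,0,0],[0.4,1,-2,119,0,0,0],[0.4,1,-2,119,0,0,0],[0.4,1,-2,119,0,0,0],[0.4,1,-2,119,0,0,0],[0.4,1,-2,119,0,0,0]],
])

```text
clock: 14.85
tool_pos: [0.3415, 0.2887, 0.0424]
eef_rot: [0.708, 0.707, 0.001, 0.0]
contact_force: [0.8, 0.3, 6.3]
opening: 0.606
finger_force: 25.0
```

Call:
move_arm([
  [[0.4,0,0,-20,0,0,0],[0.4,0,0,-65,0,0,0],[0.4,0,0,-110,0,0,0],[0.4,-15,40,-145,0,0,0],[0.4,-40,100,-145,0,0,0],[0.4,-60,155,-145,0,0,0],[0.4,-80,210,-145,0,0,0],[0.4,-105,265,-145,0,0,0],[0.4,-128,315,-145,0,0,0],[0.4,-128,333,-145,0,0,0]],
])

```text
clock: 16.1
tool_pos: [0.6761, 0.1547, 0.1859]
eef_rot: [0.71, 0.705, -0.001, 0.001]
contact_force: [-0.7, -0.2, -2.5]
opening: 0.604
finger_force: 25.0
```

Call:
move_arm([
  [[0.4,0,0,0,0,0,0],[0.4,0,0,0,0,0,0]],
])

```text
clock: 16.35
tool_pos: [0.6717, 0.1607, 0.1861]
eef_rot: [0.707, 0.707, -0.001, -0.001]
contact_force: [0.2, 0.5, -1.3]
opening: 0.604
finger_force: 25.0
```

```bash
cat > look.py <<'E'
from h import *
s=r.get_state();print(s['tool_pos'].round(4),s['clock'])
c,im=snap('wrist','l%.0f'%s['clock'])
for ce,st in blobs(im,(17,145,100),(30,255,255),300): print(ce.round(1),st,plane(c,ce,.122)[0].round(4))
E
python3 look.py
```

```text
[0.6717 0.1607 0.1861] 16.35
[420.7  16.6] [ 381    0   79   38 1947] [0.7821 0.2954 0.122 ]
[498.5  21.2] [478   0  34  39 818] [0.8366 0.2932 0.122 ]
[261.9 121.2] [ 227   85   71   74 4124] [0.6739 0.2259 0.122 ]
[148.7 124.2] [ 112   88   75   73 4315] [0.5894 0.224  0.122 ]
[257.2 236.4] [ 206  201  103   64 5274] [0.6703 0.1337 0.122 ]
[381.5 279.3] [368 252  24  55 598] [0.7781 0.0933 0.122 ]
[256.8 296.8] [232 294  51   8 314] [0.6699 0.076  0.122 ]
[435.5 321.2] [385 318 103   8 675] [0.833  0.0497 0.122 ]
```

Call:
move_arm([
  [[0.4,0,2,20,0,0,0],[0.4,0,2,40,0,0,0],[0.4,0,2,58,0,0,0],[0.4,0,2,72,0,0,0],[0.4,0,2,80,0,0,0],[0.4,0,2,83,0,0,0],[0.4,0,2,83,0,0,0]],
])

```text
clock: 17.27
tool_pos: [0.6759, 0.1598, 0.104]
eef_rot: [0.708, 0.707, 0.0, 0.0]
contact_force: [0.2, -0.4, -2.3]
opening: 0.604
finger_force: 25.0
```

Call:
move_arm([
  [[0.4,0,-1,2,0,0,0],[0.4,0,-1,2,0,0,0],[0.68,0,-1,2,0,0,0],[0.68,0,-1,2,0,0,0],[0.68,0,-1,2,0,0,0],[0.68,0,-1,-20,0,0,0],[0.68,0,-1,-60,0,0,0],[1,0,-1,-95,0,0,0],[1,0,-1,-95,0,0,0]],
])

```text
clock: 18.4
tool_pos: [0.6767, 0.1601, 0.2021]
eef_rot: [0.708, 0.707, 0.003, 0.002]
contact_force: [-0.6, -0.5, -0.9]
opening: 0.883
finger_force: 0.0
```

```bash
python3 look.py;python3 - <<'E'
from h import *
c,im=snap('top','t_f')
for ce,st in blobs(im,(17,140,110),(28,255,255),60):
  if ce[1]>190: print('top',ce.round(1),st,plane(c,ce,.06)[0].round(4))
print(go((.4342,.0482,.161),0))
E
```

```text
[0.6767 0.1601 0.2021] 18.4
[402.5  17.8] [ 366    0   76   42 2291] [0.7838 0.2996 0.122 ]
[486.2  20.2] [ 454    0   58   43 1861] [0.8472 0.2988 0.122 ]
[254.2 120.8] [ 221   87   67   69 3573] [0.6738 0.2258 0.122 ]
[148.7 123.8] [ 114   90   71   69 3770] [0.5894 0.2239 0.122 ]
[255.  200.6] [ 225  170   61   62 2969] [0.6741 0.1594 0.122 ]
top [241.7 206.1] [233 198  18  17 252] [0.4753 0.0297 0.06  ]
(array([-111.8, -239.9,   37.5]), array([-0. , -0. , -0.1]))
```

Jar 4 has been knocked aside to about (0.475, 0.030), close to the track. I'll grip it with the fingers closing along y so the gripper clears the rail and cake.

```bash
python3 - <<'E'
from h import *
print(r.get_state()['q'].round(2),go((.4753,.0297,.161),90))
c=r.camera_info('scene');c,im=snap('scene','s_f')
p=proj(c,[(.4753,.0297,.03)])[0].astype(int);print(p)
cv2.imwrite('pics/s_fc.png',cv2.resize(im[p[1]-60:p[1]+60,p[0]-80:p[0]+80],None,fx=3,fy=3,interpolation=cv2.INTER_CUBIC))
E
```

```text
[-0.32  0.83  0.05  1.38 -0.04  0.93 -0.27] (array([-130.3, -198.7,   37.5]), array([-0. ,  0. , 89.9]))
[260 202]
```

View pics/s_fc.png

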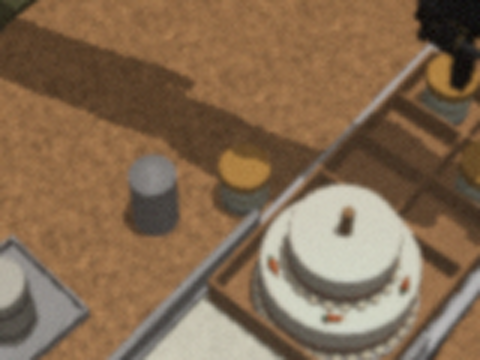

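The jar is upright at crop (243,180), just outside the rail, and the shaker is at (153,195). Moving over it with a quarter turn.

Call:
move_arm([
  [[1,-10,-50,0,0,0,10],[1,-25,-100,0,0,0,20],[1,-50,-140,0,0,0,30],[1,-80,-180,0,0,0,40],[1,-110,-199,0,0,0,50],[1,-130,-199,10,0,0,60],[1,-130,-199,20,0,0,70],[1,-130,-199,37,0,0,80],[1,-130,-199,37,0,0,90],[1,-130,-199,37,0,0,90]],
])

```text
clock: 19.8
tool_pos: [0.4745, 0.0299, 0.1606]
eef_rot: [1.0, 0.0, -0.001, 0.001]
contact_force: [-0.0, 0.3, -1.3]
opening: 0.999
finger_force: 0.0
```

```bash
python3 over.py; python3 - <<'E'
from h import *
c,im=snap('top')
s=r.get_state();print(s['eef_rot'].round(3),Ro.from_quat(s['eef_rot']).as_matrix().round(2).tolist(),s['q'].round(2))
E
```

```text
clock 19.8 [0.4745 0.0299 0.1606]
[256. 191.] [ 227  163   58   57 2596] [0.4763 0.0313 0.062 ] shift x,y,z to .042: [1.4 1.8] 118.6
[ 1.     0.001 -0.001  0.   ] [[1.0, 0.0, -0.0], [0.0, -1.0, -0.0], [-0.0, 0.0, -1.0]] [-0.4   0.67  0.39  2.1  -0.55  0.47 -1.16]
```

Call:
move_arm([
  [[1,2,-1,50,0,0,0],[1,2,-1,95,0,0,0],[1,2,-1,119,0,0,0],[1,2,-1,119,0,0,0],[0.4,2,-1,119,0,0,0],[0.4,2,-1,119,0,0,0],[0.4,2,-1,119,0,0,0],[0.4,2,-1,119,0,0,0],[0.4,2,-1,119,0,0,0],[0.4,2,-1,119,0,0,0]],
])

```text
clock: 21.15
tool_pos: [0.4778, 0.0312, 0.0433]
eef_rot: [1.0, -0.001, 0.001, -0.0]
contact_force: [-0.9, 0.5, 5.6]
opening: 0.603
finger_force: 25.0
```

Call:
move_arm([
  [[0.4,0,0,-20,0,0,0],[0.4,0,0,-65,0,0,0],[0.4,0,0,-115,0,0,0],[0.4,0,-10,-147,0,0,-10],[0.4,20,-40,-147,0,0,-20],[0.4,40,-80,-147,0,0,-30],[0.4,70,-110,-147,0,0,-40],[0.4,100,-130,-147,0,0,-50],[0.4,111,-130,-147,0,0,-60],[0.4,111,-130,-147,0,0,-70]],
])

```text
clock: 22.4
tool_pos: [0.589, 0.1608, 0.1891]
eef_rot: [0.818, 0.575, -0.0, 0.0]
contact_force: [-0.4, -0.2, -1.2]
opening: 0.606
finger_force: 25.0
```

Call:
move_arm([
  [[0.4,0,0,0,0,0,-10],[0.4,0,0,0,0,0,-20],[0.4,0,0,0,0,0,-20],[0.4,0,0,0,0,0,-20]],
])

```text
clock: 22.9
tool_pos: [0.5883, 0.1607, 0.1895]
eef_rot: [0.709, 0.706, -0.0, -0.0]
contact_force: [0.6, -0.2, -1.4]
opening: 0.604
finger_force: 25.0
```

```bash
python3 look.py; python3 -c "
from h import *
print(go((.588,.1605,.105),0))"
```

```text
[0.5883 0.1607 0.1895] 22.9
[496.8  20.5] [ 474    0   38   39 1001] [0.7556 0.2941 0.122 ]
[369.  120.8] [ 332   85   74   73 4199] [0.6718 0.2258 0.122 ]
[257.3 124.2] [ 223   88   70   73 3969] [0.5875 0.2237 0.122 ]
[360.8 204. ] [ 327  173   68   64 3402] [0.6715 0.1602 0.122 ]
[257.3 236.2] [ 206  200  103   65 5316] [0.587  0.1324 0.122 ]
[382.  279.7] [368 253  24  54 615] [0.6969 0.0901 0.122 ]
[435.5 321.2] [385 318 103   8 658] [0.7523 0.0457 0.122 ]
(array([-0.2, -0.3, 84.5]), array([-0. ,  0. , -0.2]))
```

Call:
move_arm([
  [[0.4,0,0,20,0,0,0],[0.4,0,0,45,0,0,0],[0.4,0,0,65,0,0,0],[0.4,0,0,78,0,0,0],[0.4,0,0,84,0,0,0],[0.4,0,0,86,0,0,0],[0.4,0,0,86,0,0,0]],
])

```text
clock: 23.82
tool_pos: [0.589, 0.1609, 0.1042]
eef_rot: [0.708, 0.707, 0.0, 0.0]
contact_force: [-0.1, 0.5, -1.1]
opening: 0.608
finger_force: 25.0
```

Call:
move_arm([
  [[0.68,0,0,0,0,0,0],[0.68,0,0,0,0,0,0],[0.68,0,0,0,0,0,0],[0.68,0,0,-20,0,0,0],[0.68,0,0,-60,0,0,0],[0.8,0,0,-97,0,0,0],[0.8,0,0,-97,0,0,0]],
])

```text
clock: 24.7
tool_pos: [0.5907, 0.1613, 0.2038]
eef_rot: [0.708, 0.707, 0.003, 0.002]
contact_force: [0.2, -0.1, -0.3]
opening: 0.8
finger_force: 0.0
```

```bash
python3 look.py; python3 -c "
from h import *
print(go((.63,.29,.2),0))"
```

```text
[0.5907 0.1613 0.2038] 24.7
[486.6  21.1] [ 455    0   57   45 1938] [0.7629 0.2999 0.122 ]
[358.4 122.2] [ 324   89   69   67 3659] [0.672  0.2257 0.122 ]
[253.9 125.1] [ 222   92   65   68 3488] [0.5875 0.2236 0.122 ]
[254.8 200.1] [ 225  170   61   61 2930] [0.5879 0.1606 0.122 ]
[352.  199.8] [ 320  171   64   61 2948] [0.6722 0.1605 0.122 ]
(array([129. ,  40.6,   2.1]), array([ 0.1, -0.1, -0.1]))
```

All four jars stand in cells 2–5. Now go behind the carton's +y wall.

Call:
move_arm([
  [[0.6,50,20,0,0,0,0],[0.6,100,35,0,0,0,0],[0.6,135,40,0,0,0,0],[0.6,135,40,30,0,0,0],[0.6,135,40,75,0,0,0],[0.6,135,40,115,0,0,0],[0.6,135,40,126,0,0,0],[0.6,135,40,126,0,0,0],[0.6,130,40,126,0,0,0],[0.6,125,40,126,0,0,0]],
])

```text
clock: 26.0
tool_pos: [0.6299, 0.2856, 0.0764]
eef_rot: [0.708, 0.707, 0.001, 0.001]
contact_force: [1.3, -0.3, 0.4]
opening: 0.598
finger_force: 0.0
```

```bash
python3 - <<'E'
from h import *
s=r.get_state();print(s['contact_force'].round(1),s['opening'])
c,im=snap('scene','s_g');cv2.imwrite('pics/s_gc.png',cv2.resize(im[120:350,170:420],None,fx=2.4,fy=2.4,interpolation=cv2.INTER_CUBIC))
E
```

```text
[ 1.3 -0.3  0.4] 0.5978777206811526
```

View pics/s_gc.png

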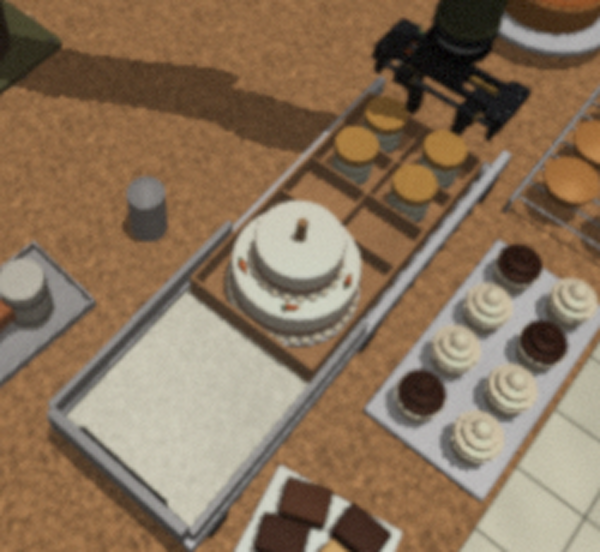

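Four jars are upright in the carton and the gripper is behind the +y wall. Start pushing slowly.

Call:
move_arm([
  [[0.6,-8,0,0,0,0,0],[0.6,-14,0,0,0,0,0],[0.6,-20,0,0,0,0,0],[0.6,-28,0,0,0,0,0],[0.6,-36,0,0,0,0,0],[0.6,-46,0,0,0,0,0],[0.6,-56,0,0,0,0,0],[0.6,-66,0,0,0,0,0],[0.6,-76,0,0,0,0,0],[0.6,-86,0,0,0,0,0]],
])

```text
clock: 27.3
tool_pos: [0.6284, 0.1986, 0.0745]
eef_rot: [0.708, 0.706, -0.0, -0.0]
contact_force: [0.4, 1.7, 0.4]
opening: 0.6
finger_force: 0.6
```

Call:
move_arm([
  [[0.6,-10,0,0,0,0,0],[0.6,-20,0,0,0,0,0],[0.6,-30,0,0,0,0,0],[0.6,-40,0,0,0,0,0],[0.6,-50,0,0,0,0,0],[0.6,-60,0,0,0,0,0],[0.6,-70,0,0,0,0,0],[0.6,-80,0,0,0,0,0],[0.6,-90,0,0,0,0,0],[0.6,-100,0,0,0,0,0]],
])

```text
clock: 28.55
tool_pos: [0.6287, 0.0994, 0.0748]
eef_rot: [0.708, 0.707, 0.0, 0.0]
contact_force: [1.6, 3.5, 0.1]
opening: 0.599
finger_force: 1.6
```

Call:
move_arm([
  [[0.6,-8,0,0,0,0,0],[0.6,-14,0,0,0,0,0],[0.6,-20,0,0,0,0,0],[0.6,-24,0,0,0,0,0],[0.6,-24,0,0,0,0,0]],
])

```text
clock: 29.18
tool_pos: [0.6281, 0.0747, 0.0747]
eef_rot: [0.708, 0.706, -0.001, 0.0]
contact_force: [0.7, 0.2, 1.1]
opening: 0.598
finger_force: 0.5
```

Call:
move_arm([
  [[0.6,-3,0,0,0,0,0],[0.6,-6,0,0,0,0,0],[0.6,-9,0,0,0,0,0],[0.6,-11,0,0,0,0,0]],
])

```text
clock: 29.68
tool_pos: [0.628, 0.0698, 0.0747]
eef_rot: [0.706, 0.708, 0.002, -0.002]
contact_force: [0.7, 12.4, 0.3]
opening: 0.599
finger_force: 6.1
```

Call:
move_arm([
  [[0.6,-3,0,0,0,0,0],[0.6,-6,0,0,0,0,0],[0.6,-6,0,0,0,0,0]],
])

```text
clock: 30.05
tool_pos: [0.6286, 0.0695, 0.0748]
eef_rot: [0.705, 0.71, 0.005, -0.004]
contact_force: [1.7, 18.0, -0.9]
opening: 0.598
finger_force: 9.1
```

```bash
python3 - <<'E'
from h import *
s=r.get_state();print(s['tool_pos'].round(4),s['contact_force'].round(1))
c,im=snap('top','t_h');cv2.imwrite('pics/t_hc.png',cv2.resize(im[110:245,200:420],None,fx=3.4,fy=3.4,interpolation=cv2.INTER_CUBIC))
E
```

```text
[0.6286 0.0695 0.0748] [ 1.7 18.  -0.9]
```

View pics/t_hc.png

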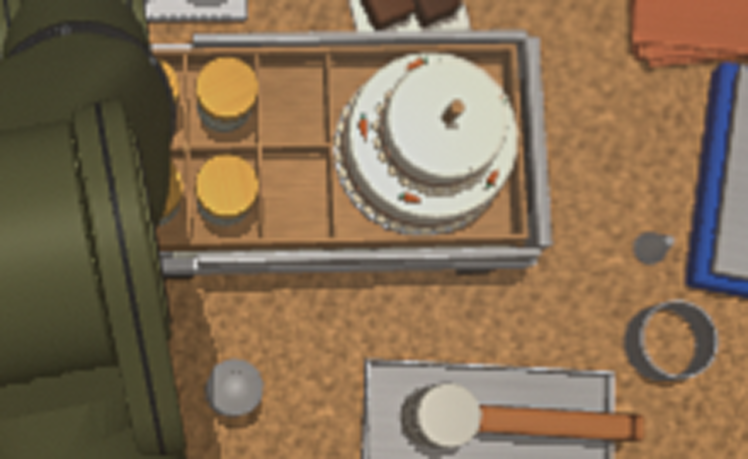

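The carton is against the end stop with the jars upright. The dowel top is at crop (457,102), mallet head at (450,414), and handle end at (638,428).

Call:
move_arm([
  [[0.6,8,0,0,0,0,0],[0.6,25,0,0,0,0,0],[0.6,30,0,-40,0,0,0],[0.6,30,0,-90,0,0,0],[0.6,30,0,-140,0,0,0],[0.6,30,0,-185,0,0,0],[0.6,30,0,-185,0,0,0]],
])

```text
clock: 30.98
tool_pos: [0.6304, 0.0878, 0.2635]
eef_rot: [0.708, 0.706, 0.002, 0.003]
contact_force: [-0.7, 0.1, -0.4]
opening: 0.597
finger_force: 0.0
```

```bash
python3 - <<'E'
from h import *
s=r.get_state();print(s['tool_pos'].round(4),s['contact_force'].round(1),s['q'].round(2))
ct,im=snap('top','t_i')
q=lambda p:np.array(p)/3.4+[200,110]-.35
H=plane(ct,[q((450,414)),],.087);E=plane(ct,[q((640,414)),q((640,441)),q((482,406)),q((482,434))],.062)
print('head',H.round(4),'handle',E.round(4))
cs,i2=snap('scene','s_i')
hs=cv2.cvtColor(im,cv2.COLOR_BGR2HSV);print('top',[(x,y) for y in range(134,148) for x in range(328,342) if hs[y,x,1]>80])
# scene: expected
p=proj(cs,[(.632,-.2195,.205)])[0];print('scene exp',p)
h2=cv2.cvtColor(i2,cv2.COLOR_BGR2HSV);x0,y0=p.astype(int)
print([(x,y) for y in range(y0-12,y0+16) for x in range(x0-12,x0+12) if h2[y,x,1]>80])
E
```

```text
[0.6304 0.0878 0.2635] [-0.7  0.1 -0.4] [-0.24  0.67  0.04  1.51 -0.03  0.95 -0.19]
head [[ 0.3959 -0.2347  0.087 ]] handle [[ 0.3943 -0.4105  0.062 ]
 [ 0.3705 -0.4091  0.062 ]
 [ 0.403  -0.2694  0.062 ]
 [ 0.3785 -0.2683  0.062 ]]
top [(333, 140), (334, 140), (335, 140), (332, 141), (333, 141), (334, 141), (335, 141), (332, 142), (333, 142), (334, 142), (335, 142), (331, 143), (332, 143), (333, 143), (334, 143), (331, 144), (332, 144), (331, 145), (332, 145)]
scene exp [242.33735231 267.52388047]
[(230, 255), (231, 255), (232, 255), (233, 255), (234, 255), (235, 255), (236, 255), (237, 255), (238, 255), (239, 255), (240, 255), (241, 255), (242, 255), (243, 255), (244, 255), (245, 255), (246, 255), (247, 255), (248, 255), (249, 255), (250, 255), (251, 255), (252, 255), (253, 255), (230, 256), (231, 256), (232, 256), (233, 256), (234, 256), (235, 256), (236, 256), (237, 256), (253, 256), (230, 257), (231, 257), (232, 257), (233, 257), (230, 258), (242, 268), (243, 268), (244, 268), (242, 269), (243, 269), (244, 269), (242, 270), (243, 270), (244, 270), (242, 271), (243, 271), (244, 271), (242, 272), (243, 272), (244, 272), (242, 273), (243, 273), (244, 273), (242, 274), (243, 274), (244, 274), (243, 275), (244, 275)]
```

Call:
move_arm([
  [[0.8,-50,0,-40,0,0,0],[0.8,-105,0,-42,0,0,0],[0.8,-160,0,-42,0,0,0],[0.8,-220,0,-42,0,0,0],[0.8,-270,0,-42,0,0,0],[0.8,-307,0,-42,0,0,0],[0.8,-307,0,-42,0,0,0],[0.8,-307,0,-42,0,0,0]],
])

```text
clock: 32.08
tool_pos: [0.6275, -0.2167, 0.3]
eef_rot: [0.707, 0.707, -0.0, -0.002]
contact_force: [-0.3, 0.7, -0.1]
opening: 0.797
finger_force: 0.0
```

```bash
python3 - <<'E'
from h import *
s=r.get_state();print(s['tool_pos'].round(4),s['q'].round(2))
c,im=snap('wrist','w_j');hs=cv2.cvtColor(im,cv2.COLOR_BGR2HSV)
p=proj(c,[(.632,-.2195,.205)])[0];print(p)
x0,y0=p.astype(int)
m=np.zeros(hs.shape[:2],np.uint8);m[y0-60:y0+80,x0-60:x0+60]=(hs[y0-60:y0+80,x0-60:x0+60,1]>80)*255
n,_,st,ce=cv2.connectedComponentsWithStats(m);print([(st[i].tolist(),ce[i].round(1)) for i in range(1,n) if st[i][4]>20])
ct=r.camera_info('top');cs=r.camera_info('scene')
print(plane(ct,[(334.3,141.2)],.205),plane(ct,[(332,144.5)],.172),plane(cs,[(243,269.3)],.205),plane(cs,[(243,275)],.172))
cv2.imwrite('pics/w_jc.png',cv2.resize(im[y0-70:y0+70,x0-90:x0+90],None,fx=4,fy=4,interpolation=cv2.INTER_CUBIC))
E
```

```text
[ 0.6275 -0.2167  0.3   ] [ 0.25  0.69  0.03  1.36 -0.02  1.1   0.28]
[263.79805772 198.25103797]
[([203, 138, 60, 99, 1176], array([214.6, 205.8])), ([310, 138, 13, 23, 130], array([318.5, 144.7])), ([213, 154, 7, 16, 77], array([215.7, 161.4])), ([312, 162, 8, 15, 71], array([315. , 169.6])), ([260, 186, 13, 20, 200], array([265.7, 195.5])), ([267, 193, 56, 44, 679], array([307.6, 223.9])), ([225, 215, 8, 7, 21], array([228.2, 218.5])), ([203, 250, 120, 15, 1675], array([262.1, 257.5]))]
[[ 0.63397713 -0.22272003  0.205     ]] [[ 0.63401799 -0.22429925  0.172     ]] [[ 0.63607384 -0.22173188  0.205     ]] [[ 0.63561223 -0.22290906  0.172     ]]
```

View pics/w_jc.png

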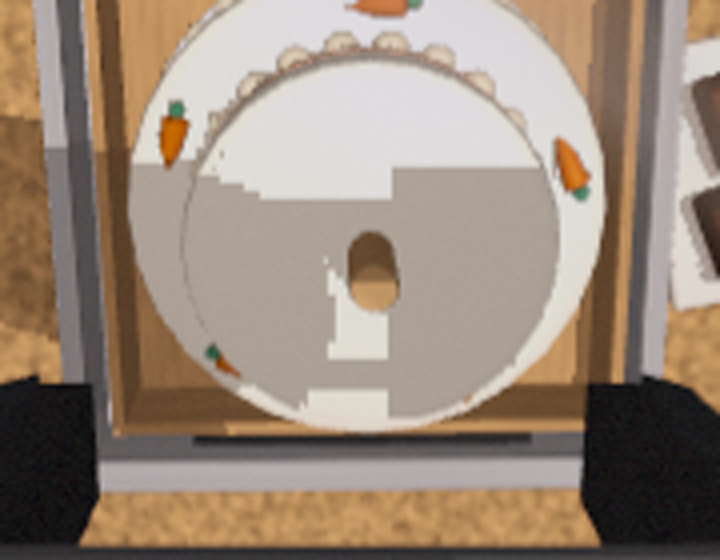

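```bash
python3 - <<'E'
from h import *
c=r.camera_info('wrist')
print(plane(c,[(265.4,191.7)],.172))
for z in(.195,.2,.205,.21): print(z,plane(c,[(266.2,199.4)],z))
# cake upper tier outline centre: top edge plane .172 crop ellipse x 182..560
q=lambda p:np.array(p)/4+[173,128]-.37
print(plane(c,[q((182,245)),q((560,245)),q((371,60)),q((371,431))],.172))
print('rail/bay edges',plane(c,[q((97,390)),q((585,390))],.095), 'home TCP mallet look',go((.389,-.285,.19),0))
E
```

```text
[[ 0.63480324 -0.22121819  0.172     ]]
0.195 [[ 0.63499655 -0.22286972  0.195     ]]
0.2 [[ 0.63484475 -0.22142727  0.2       ]]
0.205 [[ 0.63469294 -0.21998482  0.205     ]]
0.21 [[ 0.63454113 -0.21854237  0.21      ]]
[[ 0.58598679 -0.21822542  0.172     ]
 [ 0.68350938 -0.21819794  0.172     ]
 [ 0.63443787 -0.1711402   0.172     ]
 [ 0.6351257  -0.26995058  0.172     ]]
rail/bay edges [[ 0.54322451 -0.28849876  0.095     ]
 [ 0.71050431 -0.28838322  0.095     ]] home TCP mallet look (array([ -69.1, -238.7,  110.8]), array([-0.1, -0.1,  0. ]))
```

Call:
move_arm([
  [[1,-10,-50,0,0,0,0],[1,-30,-100,0,0,0,0],[1,-45,-150,20,0,0,0],[1,-60,-200,50,0,0,0],[1,-69,-239,90,0,0,0],[1,-69,-239,111,0,0,0],[1,-69,-239,111,0,0,0],[1,-69,-239,111,0,0,0]],
])

```text
clock: 33.12
tool_pos: [0.3905, -0.2862, 0.1914]
eef_rot: [0.707, 0.707, 0.001, 0.001]
contact_force: [-0.9, 0.2, -0.3]
opening: 1.0
finger_force: 0.0
```

```bash
python3 - <<'E'
from h import *
s=r.get_state();print(s['tool_pos'].round(4),s['q'].round(2))
c,im=snap('wrist','w_k');cv2.imwrite('pics/w_kc.png',im)
E
```

```text
[ 0.3905 -0.2862  0.1914] [ 0.54  0.58 -0.    2.04 -0.    0.52  0.54]
```

View pics/w_k.png

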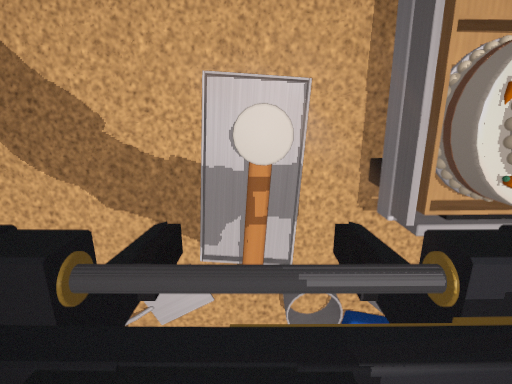

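The mallet head is centred at (263,135). The handle runs from (248–271, 165) to (243–266, 260), and the tray corners are (204,73), (310,79), (201,262) and (292,264).

```bash
python3 - <<'E'
from h import *
c=r.camera_info('wrist');im=cv2.imread('pics/w_k.png');hs=cv2.cvtColor(im,cv2.COLOR_BGR2HSV)
L=[]
for y in(175,195,215,235,255):
    xs=[x for x in range(235,285) if hs[y,x,0]<14 and hs[y,x,1]>140]; L+=[((min(xs)+max(xs))/2,y)]
P=plane(c,L,.062);print('handle',P.round(4).tolist(),[ ])
v=np.polyfit(P[:,1],P[:,0],1);yaw=np.degrees(np.arctan(v[0]));print('dx/dy',v,yaw)
m=cv2.inRange(hs,(0,0,165),(40,60,255));m[:,:225]=0;m[:,300:]=0;m[:95]=0;m[175:]=0
m=cv2.morphologyEx(m,cv2.MORPH_OPEN,np.ones((7,7)));cn=max(cv2.findContours(m,0,2)[0],key=cv2.contourArea);e=cv2.minEnclosingCircle(cn);print(e,cv2.contourArea(cn))
for px in(e[0],(263,135)):
    h=plane(c,[px],.087)[0]; print('head',h.round(4))
print('tray',plane(c,[(204,73),(310,79),(201,262),(292,264)],.018).round(4))
a=np.array([-v[0],-1.])/np.hypot(1,v[0]); g=h[:2]+.05*a
g[0]=np.polyval(v,g[1]);print('grip',g); 
# closing axis = perpendicular to handle
print(go((*g,.030),np.degrees(np.arctan2(a[0]*-1,-a[1]*-1)) if 0 else -yaw))
E
```

```text
handle [[0.3914, -0.2747, 0.062], [0.3898, -0.2959, 0.062], [0.3882, -0.318, 0.062], [0.3865, -0.3409, 0.062], [0.3842, -0.3649, 0.062]] []
dx/dy [0.0778316  0.41286058] 4.450449935150131
((264.3688049316406, 121.3167953491211), 43.496002197265625) 3980.5
head [ 0.3959 -0.2215  0.087 ]
head [ 0.3947 -0.2334  0.087 ]
tray [[ 0.332  -0.1709  0.018 ]
 [ 0.4471 -0.177   0.018 ]
 [ 0.3166 -0.398   0.018 ]
 [ 0.4347 -0.401   0.018 ]]
grip [ 0.39081578 -0.28323706]
(array([ 3.300e+00, -1.000e-01,  1.616e+02]), array([0.1, 0. , 4.5]))
```

Call:
move_arm([
  [[0.7,3,0,40,0,0,4.5],[0.7,3,0,80,0,0,4.5],[0.7,3,0,120,0,0,4.5],[0.7,3,0,150,0,0,4.5],[0.7,3,0,161,0,0,4.5],[0.7,3,0,161,0,0,4.5]],
])

```text
clock: 33.92
tool_pos: [0.3896, -0.2838, 0.0299]
eef_rot: [0.735, 0.679, 0.0, 0.0]
contact_force: [-0.5, 1.1, -0.7]
opening: 0.702
finger_force: 0.0
```

Call:
move_arm([
  [[0.0,0,0,0,0,0,0],[0.0,0,0,0,0,0,0],[0.0,0,0,0,0,0,0],[0.0,0,0,0,0,0,0],[0.0,0,0,0,0,0,0],[0.0,0,0,0,0,0,0],[0.0,0,0,0,0,0,0],[0.0,0,0,0,0,0,0]],
], newtons=55)

```text
clock: 34.92
tool_pos: [0.3895, -0.2843, 0.0299]
eef_rot: [0.735, 0.678, 0.0, 0.001]
contact_force: [0.4, -1.0, 5.3]
opening: 0.268
finger_force: 54.7
```

Call:
move_arm([
  [[0.0,0,0,-25,0,0,0],[0.0,0,0,-65,0,0,0],[0.0,0,0,-110,0,0,0],[0.0,0,20,-160,0,0,0],[0.0,8,60,-200,0,0,0],[0.0,15,110,-235,0,0,0],[0.0,22,160,-235,0,0,0],[0.0,28,205,-235,0,0,0],[0.0,31,238,-235,0,0,0],[0.0,31,238,-235,0,0,0]],
])

```text
clock: 36.17
tool_pos: [0.6297, -0.2699, 0.262]
eef_rot: [0.734, 0.679, -0.0, -0.002]
contact_force: [-0.3, -0.2, -3.2]
opening: 0.268
finger_force: 54.7
```

Call:
move_arm([
  [[0.0,0,0,0,0,0,0],[0.0,0,0,0,0,0,0]],
])

```text
clock: 36.42
tool_pos: [0.6271, -0.2725, 0.2643]
eef_rot: [0.735, 0.678, -0.001, -0.001]
contact_force: [0.1, 0.2, -1.9]
opening: 0.266
finger_force: 54.7
```

```bash
python3 - <<'E'
from h import *
s=r.get_state();print(s['tool_pos'].round(4),s['eef_rot'].round(3),s['contact_force'].round(1),s['moment'].round(2),s['opening'],go((.6296,-.2721,.265)))
c,im=snap('scene','s_l');ct,it=snap('top','t_l')
cv2.imwrite('pics/l.png',np.hstack([cv2.resize(im[190:310,180:320],(490,420),interpolation=cv2.INTER_CUBIC),cv2.resize(it[100:240,290:390],(300,420),interpolation=cv2.INTER_CUBIC)]))
E
```

```text
[ 0.6271 -0.2725  0.2643] [ 0.735  0.678 -0.001 -0.001] [ 0.1  0.2 -1.9] [-0.19  0.08  0.01] 0.2661741341448191 (array([ 0.6,  2.5, -0.7]), array([0., 0., 0.]))
```

View pics/l.png

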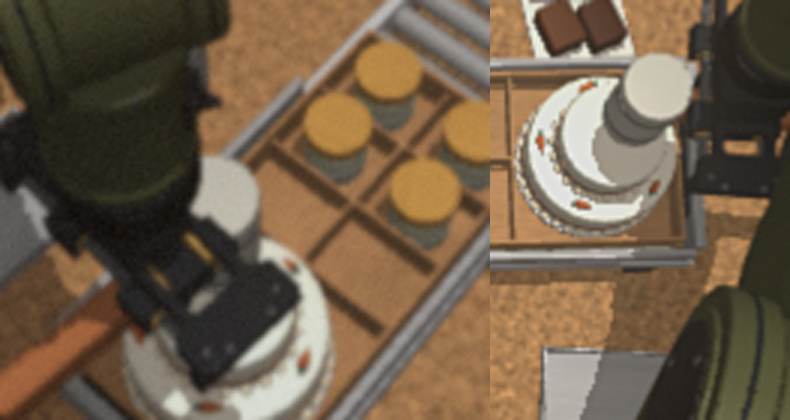

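The mallet is held level over the cake, with the head top at (657,92) in the right-hand panel and the jars in place.

```bash
python3 -c "
from h import *
c=r.camera_info('top');print(plane(c,[(345.6,130.4)],.321))"
```

```text
[[ 0.62678736 -0.22101923  0.321     ]]
```

Call:
move_arm([
  [[0.0,0,3,0,0,0,0],[0.0,0,3,0,0,0,0],[0.0,0,3,46,0,0,0],[0.0,0,3,10,0,0,0],[0.0,0,3,0,0,0,0],[0.0,0,3,0,0,0,0]],
])

```text
clock: 37.28
tool_pos: [0.6324, -0.2726, 0.2659]
eef_rot: [0.735, 0.678, 0.001, 0.001]
contact_force: [-0.3, -0.1, -3.3]
opening: 0.265
finger_force: 54.7
```

```bash
cat > dow.py <<'E'
from h import *
s=r.get_state();print(s['clock'],s['tool_pos'].round(4),s['eef_rot'].round(3),s['moment'].round(2),s['opening'])
c,im=snap('scene','d%.0f'%s['clock'])
E
python3 dow.py
```

```text
37.275 [ 0.6324 -0.2726  0.2659] [0.735 0.678 0.001 0.001] [-0.2   0.08 -0.03] 0.26526673958122227
```

Call:
move_arm([
  [[0.0,0,0,54,0,0,0]],
])

```text
clock: 37.45
tool_pos: [0.635, -0.2737, 0.2141]
eef_rot: [0.735, 0.678, 0.002, 0.005]
contact_force: [0.7, -2.5, 4.6]
opening: 0.268
finger_force: 54.8
```

Call:
move_arm([
  [[0.0,0,0,-54,0,0,0],[0.0,0,0,-54,0,0,0],[0.0,0,0,-54,0,0,0]],
])

```text
clock: 37.83
tool_pos: [0.6314, -0.2721, 0.2644]
eef_rot: [0.735, 0.678, -0.0, -0.0]
contact_force: [-0.3, 0.3, -2.8]
opening: 0.265
finger_force: 54.7
```

Call:
move_arm([
  [[0.0,0,1,35,0,0,0],[0.0,0,1,35,0,0,0],[0.0,0,1,58,0,0,0],[0.0,0,1,40,0,0,0],[0.0,0,1,40,0,0,0],[0.0,0,1,63,0,0,0]],
])

```text
clock: 38.58
tool_pos: [0.6352, -0.2734, 0.2057]
eef_rot: [0.735, 0.678, 0.002, 0.004]
contact_force: [-0.3, -1.2, 3.3]
opening: 0.269
finger_force: 54.7
```

Call:
move_arm([
  [[0.0,0,0,-18,0,0,0],[0.0,0,0,-18,0,0,0],[0.0,0,0,4,0,0,0]],
])

```text
clock: 38.95
tool_pos: [0.6352, -0.2736, 0.2016]
eef_rot: [0.735, 0.678, 0.002, 0.004]
contact_force: [1.7, -6.4, 13.1]
opening: 0.264
finger_force: 55.0
```

Call:
move_arm([
  [[0.0,0,0,0,0,0,0]],
])

```text
clock: 39.08
tool_pos: [0.6347, -0.2736, 0.2]
eef_rot: [0.735, 0.678, 0.001, 0.003]
contact_force: [2.0, -0.8, 0.5]
opening: 0.268
finger_force: 55.0
```

Call:
move_arm([
  [[0.0,0,0,-30,0,0,0],[0.0,0,0,-65,0,0,0],[0.0,0,-50,-75,0,0,0],[0.0,-4,-110,-75,0,0,0],[0.0,-8,-170,-75,0,0,0],[0.0,-12,-210,-75,0,0,0],[0.0,-12,-210,-75,0,0,0]],
])

```text
clock: 39.95
tool_pos: [0.4186, -0.2679, 0.2738]
eef_rot: [0.736, 0.677, -0.001, -0.001]
contact_force: [0.9, -0.7, -3.9]
opening: 0.265
finger_force: 55.0
```

```bash
python3 - <<'E'
from h import *
s=r.get_state();print(s['tool_pos'].round(4),s['eef_rot'].round(3))
ct,it=snap('top','t_m');cs,im=snap('scene','s_m');cw,iw=snap('wrist','w_m')
h=cv2.cvtColor(it,cv2.COLOR_BGR2HSV);print('top',[(x,y) for y in range(134,150) for x in range(326,342) if h[y,x,1]>70])
h=cv2.cvtColor(im,cv2.COLOR_BGR2HSV);print('scene',[(x,y,int(h[y,x,1])) for y in range(262,285) for x in range(236,250) if h[y,x,1]>70])
for z in(.172,.178,.19): print(z,proj(ct,[(.6348,-.2212,z)]),proj(cs,[(.6348,-.2212,z)]))
cv2.imwrite('pics/m.png',np.hstack([cv2.resize(im[190:310,180:320],(420,360),interpolation=cv2.INTER_CUBIC),cv2.resize(iw[20:320,100:416],(379,360))]))
E
```

```text
[ 0.4186 -0.2679  0.2738] [ 0.736  0.677 -0.001 -0.001]
top [(330, 143), (331, 143), (332, 143), (333, 143), (330, 144), (331, 144), (332, 144), (333, 144), (330, 145), (331, 145), (332, 145)]
scene [(243, 272, 81), (244, 272, 79), (242, 273, 89), (243, 273, 112), (244, 273, 112), (245, 273, 83), (242, 274, 100), (243, 274, 123), (244, 274, 114), (245, 274, 95), (242, 275, 80), (243, 275, 102), (244, 275, 105), (245, 275, 73)]
0.172 [[330.88064633 144.23087343]] [[243.22921754 274.27188567]]
0.178 [[331.38343935 143.64288081]] [[243.14322946 273.30175699]]
0.19 [[332.40783086 142.44487216]] [[242.9682976  271.32771449]]
```

View pics/m.png

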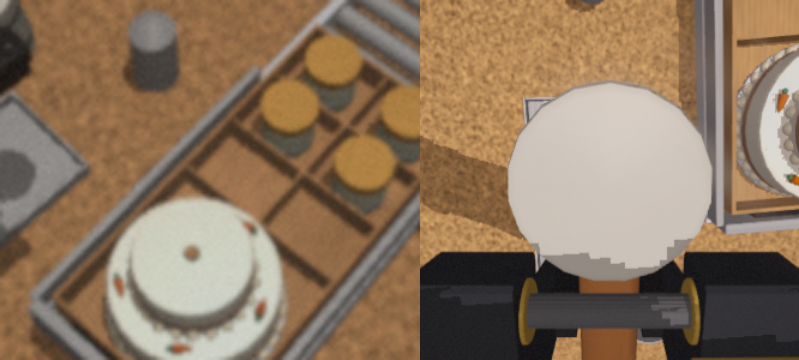

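Call:
move_arm([
  [[0.0,3,55,0,0,0,0],[0.0,6,110,0,0,0,0],[0.0,9,165,0,0,0,0],[0.0,12,210,0,0,0,0],[0.0,12,210,25,0,0,0],[0.0,12,210,50,0,0,0],[0.0,12,210,50,0,0,0],[0.0,12,210,77,0,0,0],[0.0,12,210,77,0,0,0]],
])

```text
clock: 41.22
tool_pos: [0.6338, -0.2731, 0.1967]
eef_rot: [0.735, 0.678, 0.0, 0.001]
contact_force: [-0.7, -1.0, -2.3]
opening: 0.267
finger_force: 55.0
```

Call:
move_arm([
  [[0.0,0,0,0,0,0,0],[0.0,0,0,0,0,0,0]],
])

```text
clock: 41.48
tool_pos: [0.6333, -0.2721, 0.1966]
eef_rot: [0.735, 0.678, 0.001, 0.0]
contact_force: [0.2, -0.0, -2.0]
opening: 0.268
finger_force: 55.0
```

No contact force here, although the face should be at 0.170, so the mallet must have shifted in the grip. I'll look from the wrist and top cameras.

```bash
python3 - <<'E'
from h import *
s=r.get_state();T=s['tool_pos']
cw,iw=snap('wrist','w_n');ct,it=snap('top','t_n')
R=Ro.from_quat(s['eef_rot'])
P=[T+R.apply([x,y,-.057]) for x,y in((.051,0),(.051+.028,0),(.051,.028),(.051,-.028))]
print('pred head top',proj(cw,P).round(0).tolist())
cv2.imwrite('pics/n.png',np.hstack([cv2.resize(iw[20:320,100:416],(442,420)),cv2.resize(it[100:220,280:380],(350,420),interpolation=cv2.INTER_CUBIC)]))
E
```

```text
pred head top [[260.0, 167.0], [260.0, 75.0], [346.0, 167.0], [174.0, 167.0]]
```

View pics/n.png

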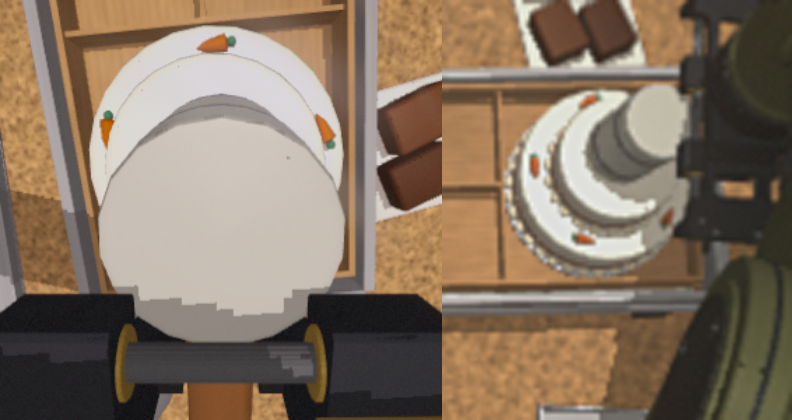

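The head has twisted: its top face is centred near row 184 against 167 predicted, so the mallet is tilted head-up. I'll estimate the angle.

```bash
cat > tilt.py <<'E'
from h import *
def ext(c,s,th,slip=0.0,h=.038):
    R=Ro.from_quat(s['eef_rot']);t=np.radians(th);a=np.linspace(0,2*np.pi,73)
    u=.051+.028*np.cos(a);v=.028*np.sin(a);w=h+0*a   # rel. to grip point: along, across, up
    P=np.c_[u*np.cos(t)-w*np.sin(t),v,-(u*np.sin(t)+w*np.cos(t))-.019]
    p=proj(c,s['tool_pos']+R.apply(P));return [*p.min(0).round(1),*p.max(0).round(1)]
E
python3 - <<'E'
from tilt import *
s=r.get_state();c=r.camera_info('wrist')
print('meas: 170,103.6,346.4,264');[print(t,ext(c,s,t)) for t in(0,3,6,9,12)]
im=cv2.imread('pics/w_m.png');print('w_m meas: ',100+(508-420)/1.2,20+82/1.2,100+(712-420)/1.2,20+280/1.2)
E
```

```text
meas: 170,103.6,346.4,264
0 [np.float64(173.9), np.float64(74.5), np.float64(346.3), np.float64(245.9)]
3 [np.float64(171.8), np.float64(80.0), np.float64(348.5), np.float64(252.7)]
6 [np.float64(169.8), np.float64(86.9), np.float64(350.7), np.float64(259.5)]
9 [np.float64(167.8), np.float64(95.3), np.float64(352.8), np.float64(266.4)]
12 [np.float64(165.8), np.float64(105.3), np.float64(355.0), np.float64(273.2)]
w_m meas:  173.33333333333334 88.33333333333334 343.33333333333337 253.33333333333334
```

The tilt is about 9–10°. The unloaded face centre sits at about 0.178, which matches a bottomed dowel. Carry the mallet back, tilting the tool to level it.

Call:
move_arm([
  [[0.0,0,0,-30,0,0,0],[0.0,0,0,-65,0,0,0],[0.0,-6,-50,-65,0,0,0],[0.0,-12,-105,-65,0,0,0],[0.0,-20,-160,-45,0,0,0],[0.0,-28,-210,-10,0,-3,0],[0.0,-34,-242,30,0,-6,0],[0.0,-34,-242,60,0,-9.5,0],[0.0,-34,-242,80,0,-9.5,0],[0.0,-34,-242,80,0,-9.5,0]],
])

```text
clock: 42.82
tool_pos: [0.3886, -0.2861, 0.1149]
eef_rot: [0.732, 0.676, -0.061, 0.055]
contact_force: [-0.5, 0.6, -3.2]
opening: 0.271
finger_force: 55.0
```

```bash
python3 - <<'E'
from tilt import *
s=r.get_state();R=Ro.from_quat(s['eef_rot']);print(s['tool_pos'].round(4),R.as_matrix().round(3).tolist(),s['contact_force'].round(1))
cw,iw=snap('wrist','w_o');ct,it=snap('top','t_o');cs,i2=snap('scene','s_o')
[print(t,ext(cw,s,t)) for t in(6,9,12)]
h=cv2.cvtColor(iw,cv2.COLOR_BGR2HSV)
print(R.inv().apply(np.array([.3893,-.2874,.034])-s['tool_pos'])*1e3)
p=proj(cs,s['tool_pos'][None])[0].astype(int)
cv2.imwrite('pics/o.png',np.hstack([cv2.resize(iw[20:320,100:416],(442,420)),cv2.resize(i2[p[1]-60:p[1]+60,p[0]-50:p[0]+50],(350,420),interpolation=cv2.INTER_CUBIC)]))
E
```

```text
[ 0.3886 -0.2861  0.1149] [[0.077, 0.997, -0.015], [0.983, -0.079, -0.163], [-0.164, -0.002, -0.986]] [-0.5  0.6 -3.2]
6 [np.float64(169.9), np.float64(87.6), np.float64(350.6), np.float64(259.9)]
9 [np.float64(167.9), np.float64(96.0), np.float64(352.7), np.float64(266.8)]
12 [np.float64(165.9), np.float64(106.0), np.float64(354.9), np.float64(273.6)]
[12.00723052  0.93363501 79.97651515]
```

View pics/o.png

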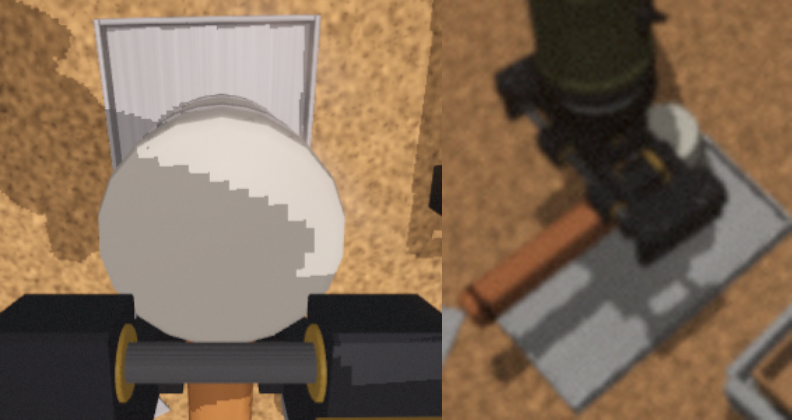

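The head is over the tray with the mallet nearly level. Lowering.

Call:
move_arm([
  [[0.0,3,1,20,0,0,0],[0.0,6,1,40,0,0,0],[0.0,9,1,58,0,0,0],[0.0,11,1,68,0,0,0],[0.0,11,1,74,0,0,0],[0.0,12,1,77,0,0,0],[0.0,12,1,77,0,0,0]],
])

```text
clock: 43.85
tool_pos: [0.3923, -0.2907, 0.043]
eef_rot: [0.733, 0.675, -0.063, 0.055]
contact_force: [0.1, -0.3, -2.7]
opening: 0.264
finger_force: 55.0
```

```bash
python3 - <<'E'
from h import *
s=r.get_state();print(s['contact_force'],s['moment'])
c,im=snap('scene','s_p');h=cv2.cvtColor(im,cv2.COLOR_BGR2HSV)
p=proj(c,[(.384,-.36,.047)])[0].astype(int)
# handle top-edge line vs. level prediction
print(proj(c,[(.3885,-.30,.062),(.3795,-.415,.062),(.3795,-.415,.032)]).round(1))
m=cv2.inRange(h,(5,140,60),(13,255,255));n,_,st,ce=cv2.connectedComponentsWithStats(m);print([(st[i].tolist(),ce[i].round(0)) for i in range(1,n) if st[i][4]>100 and abs(ce[i][0]-p[0])<40 and abs(ce[i][1]-p[1])<40])
cv2.imwrite('pics/p.png',cv2.resize(im[p[1]-60:p[1]+50,p[0]-60:p[0]+90],None,fx=4,fy=4,interpolation=cv2.INTER_CUBIC)); print(p)
E
```

```text
[ 0.14046874 -0.27672456 -2.73220826] [ 0.05180496  0.07642186 -0.01641915]
[[159.8 254.5]
 [124.9 282.2]
 [128.2 286.2]]
[([122, 254, 39, 35, 400], array([141., 270.]))]
[143 270]
```

Call:
move_arm([
  [[0.0,3,-2,2,0,0,0],[0.0,4,-2,4,0,0,0],[0.0,4,-2,6,0,0,0],[0.0,4,-2,7,0,0,0],[0.0,4,-2,7,0,0,0]],
])

```text
clock: 44.52
tool_pos: [0.3895, -0.2869, 0.0346]
eef_rot: [0.733, 0.675, -0.063, 0.054]
contact_force: [-0.3, -1.0, -3.0]
opening: 0.267
finger_force: 55.0
```

Call:
move_arm([
  [[0.0,0,0,1,0,0,0],[0.0,0,0,2,0,0,0],[0.0,0,0,2,0,0,0]],
])

```text
clock: 44.9
tool_pos: [0.3892, -0.2869, 0.0324]
eef_rot: [0.732, 0.676, -0.063, 0.053]
contact_force: [-0.6, 0.4, -2.4]
opening: 0.266
finger_force: 55.0
```

Call:
move_arm([
  [[0.0,0,0,1,0,0,0],[0.0,0,0,2,0,0,0],[0.0,0,0,2,0,0,0]],
])

```text
clock: 45.28
tool_pos: [0.3892, -0.2873, 0.0304]
eef_rot: [0.732, 0.676, -0.063, 0.053]
contact_force: [-0.3, -0.2, -3.4]
opening: 0.267
finger_force: 55.0
```

Call:
move_arm([
  [[0.0,0,0,1,0,0,0],[0.0,0,0,2,0,0,0],[0.0,0,0,2,0,0,0]],
])

```text
clock: 45.65
tool_pos: [0.3892, -0.2878, 0.0292]
eef_rot: [0.733, 0.676, -0.063, 0.054]
contact_force: [-1.1, 0.3, 6.9]
opening: 0.264
finger_force: 55.0
```

Call:
move_arm([
  [[0.0,0,0,1,0,0,0],[0.0,0,0,1.5,0,0,0],[0.0,0,0,1.5,0,0,0]],
])

```text
clock: 46.02
tool_pos: [0.3892, -0.2884, 0.0286]
eef_rot: [0.733, 0.675, -0.063, 0.055]
contact_force: [-1.4, 1.1, 15.7]
opening: 0.268
finger_force: 55.0
```

Call:
move_arm([
  [[0.0,0,0,-1,0,0,0],[0.0,0,0,-2,0,0,0],[0.6,0,0,-2,0,0,0],[0.6,0,0,-2,0,0,0],[0.6,0,0,-2,0,0,0],[0.6,0,0,-2,0,0,0]],
], newtons=20)

```text
clock: 46.78
tool_pos: [0.3892, -0.2875, 0.029]
eef_rot: [0.732, 0.676, -0.063, 0.053]
contact_force: [0.6, 0.3, -0.2]
opening: 0.598
finger_force: 0.0
```

Call:
move_arm([
  [[0.6,-3,0,-15,0,0,0],[0.6,-7,0,-40,0,0,0],[0.6,-15,0,-85,0,0,0],[0.6,-25,0,-140,0,9.5,0],[0.6,-25,0,-160,0,9.5,0],[0.6,-25,0,-160,0,9.5,4.5],[0.6,-25,0,-160,0,9.5,0]],
])

```text
clock: 47.65
tool_pos: [0.3898, -0.2867, 0.1916]
eef_rot: [0.735, 0.678, -0.003, -0.002]
contact_force: [-0.6, 0.1, 0.7]
opening: 0.599
finger_force: 0.0
```

```bash
python3 - <<'E'
from h import *
s=r.get_state();print(s['tool_pos'].round(4),s['eef_rot'].round(3),s['contact_force'].round(1))
cw,iw=snap('wrist','w_q');ct,it=snap('top','t_q');cs,i2=snap('scene','s_q')
cv2.imwrite('pics/q.png',np.hstack([cv2.resize(iw[40:300,130:400],(415,400)),cv2.resize(i2[220:300,100:210],(380,400*1) if 0 else (375,400),interpolation=cv2.INTER_CUBIC)]))
E
```

```text
[ 0.3898 -0.2867  0.1916] [ 0.735  0.678 -0.003 -0.002] [-0.6  0.1  0.7]
```

View pics/q.png

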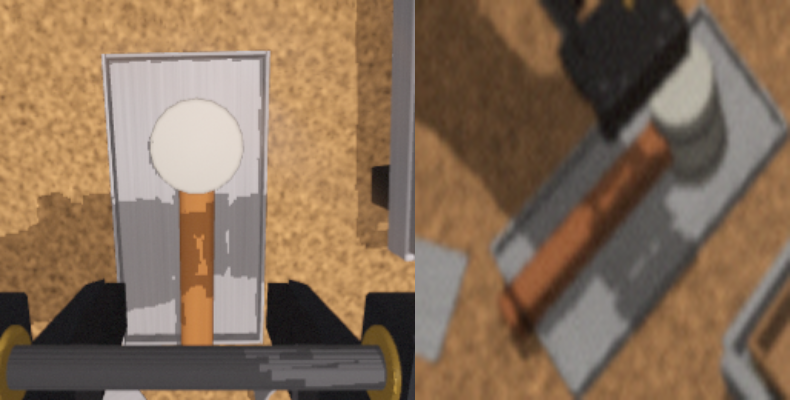

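The mallet stands upright on its face in the tray (head at (196,145) in the left panel, nothing leaning). I'll view no more pictures and check the dowel height numerically by two-view triangulation on the way to the topper.

Call:
move_arm([
  [[0.6,0,0,-50,0,0,-4.5],[0.6,-10,50,-85,0,0,-4.5],[0.6,-20,110,-85,0,0,-4.5],[0.6,-30,170,-85,0,0,-4.5],[0.6,-41,225,-85,0,0,-4.5],[0.6,-41,248,-85,0,0,-4.5],[0.6,-41,248,-85,0,0,-4.5],[0.6,-41,248,-85,0,0,-4.5]],
])

```text
clock: 48.8
tool_pos: [0.634, -0.3468, 0.2738]
eef_rot: [0.708, 0.706, -0.003, -0.003]
contact_force: [0.0, -0.1, 0.0]
opening: 0.602
finger_force: 0.0
```

```bash
cat > dz.py <<'E'
from h import *
import sys,json
s=r.get_state();c,im=snap('wrist','dz%.0f'%s['clock']);print(s['tool_pos'].round(4))
p=proj(c,[(.6348,-.2212,.178)])[0];x,y=p.astype(int);print(p)
h=cv2.cvtColor(im,cv2.COLOR_BGR2HSV);W=im[max(0,y-25):y+25,x-25:x+25];S=h[max(0,y-25):y+25,x-25:x+25,1]
m=(S>70).astype(np.uint8);n,l,st,ce=cv2.connectedComponentsWithStats(m)
for i in range(1,n):
    if st[i][4]>40: print(st[i],ce[i]+[x-25,max(0,y-25)]); V=h[max(0,y-25):y+25,x-25:x+25,2]; a=st[i]; print(V[a[1]-1:a[1]+a[3]+1,a[0]-1:a[0]+a[2]+1])
E
python3 dz.py
```

```text
[ 0.634  -0.3468  0.2738]
[260.2453316   43.41293008]
[ 18  18  13  16 169] [259.07692308  43.19526627]
[[216 215 214 214 196 197 198 175 187 200 200 207 216 215 215]
 [215 215 215 196 170 178 180 185 183 182 179 183 200 216 215]
 [215 214 189 177 181 189 188 188 188 187 185 177 173 200 216]
 [215 201 159 186 188 189 189 189 188 189 186 186 179 176 217]
 [214 171 179 189 189 188 190 190 188 189 187 188 186 180 200]
 [213 148 189 188 190 189 189 189 189 189 189 190 188 185 166]
 [202 149 190 189 189 190 190 190 189 190 189 189 189 185 158]
 [175 167 193 191 191 189 188 188 189 190 190 190 189 187 162]
 [152 174 195 193 192 190 189 188 189 190 190 190 190 186 158]
 [144 159 198 196 195 191 191 189 190 190 190 190 190 184 149]
 [165 141 196 199 197 194 193 191 191 189 189 189 190 177 139]
 [174 124 182 203 201 198 195 193 192 191 190 189 186 155 149]
 [203 153 147 189 204 201 200 197 194 192 190 188 169 127 169]
 [215 201 111 148 179 206 202 200 197 195 191 161 131 128 205]
 [216 213 132 113 133 166 174 175 179 160 152 121 119 181 217]
 [217 215 200 153 108 114 126 130 133 114 108 111 161 211 217]
 [216 217 216 204 175 119 108 107 106 106 135 181 207 218 218]
 [216 217 217 218 209 167 163 148 145 200 204 211 217 217 217]]
```

```bash
python3 - <<'E'
from h import *
c=r.camera_info('wrist')
for z in(.172,.175,.178,.181,.184): print(z,proj(c,[(.6348,-.2212-.006,z)])[0].round(2),proj(c,[(.6348,-.2212,z)])[0].round(2))
ct,im=snap('top');h=cv2.cvtColor(im,cv2.COLOR_BGR2HSV)
for ce,st in blobs(im,(4,150,70),(16,255,255),6,200):
    if 95<ce[0]<140 and 185<ce[1]<212: print('topper',ce,st,plane(ct,ce,.035))
print(h[190:206,110:124,0].tolist()[6])
E
```

```text
0.172 [260.39  52.96] [260.37  45.01]
0.175 [260.39  52.08] [260.38  44.02]
0.178 [260.39  51.18] [260.38  43.01]
0.181 [260.4   50.26] [260.39  41.97]
0.184 [260.4   49.31] [260.39  40.9 ]
topper [115.80555556 197.77777778] [113 194   6   8  36] [[0.50682458 0.41874608 0.035     ]]
[28, 57, 76, 69, 15, 12, 12, 12, 11, 11, 11, 30, 48, 75]
```

Call:
move_arm([
  [[0.6,50,0,0,0,0,0],[0.6,105,0,0,0,0,0],[0.6,155,0,0,0,0,0],[0.6,160,0,0,0,0,0],[0.6,160,0,0,0,0,0],[0.6,160,0,0,0,0,0]],
])

```text
clock: 49.65
tool_pos: [0.6349, -0.1895, 0.2742]
eef_rot: [0.709, 0.705, -0.003, -0.002]
contact_force: [0.5, -0.5, -0.6]
opening: 0.6
finger_force: 0.0
```

```bash
python3 dz.py; python3 - <<'E'
from h import *
c=r.camera_info('wrist')
for z in(.172,.175,.178,.181,.184): print(z,proj(c,[(.6348,-.2212+.006,z)])[0].round(2),proj(c,[(.6348,-.2212,z)])[0].round(2))
E
```

```text
[ 0.6349 -0.1895  0.2742]
[259.41503385 226.95748903]
[ 19  17  12  13 126] [258.38095238 223.9047619 ]
[[179 179 179 179 170 169 161 165 166 175 185 231 230 231]
 [181 180 179 166 134 132 101 116 118 150 177 224 231 230]
 [180 178 164 133 106 108 107 105 105 115 142 192 231 230]
 [179 165 121 110 120 123 124 124 119 135 116 129 218 231]
 [176 137 112 125 137 138 139 136 140 171 154 122 171 230]
 [175 122 125 137 140 140 140 139 146 193 185 147 131 224]
 [171 117 136 141 141 141 140 139 147 196 194 178 133 195]
 [162 127 141 140 139 141 142 140 148 196 196 193 152 162]
 [166 132 143 143 141 140 140 142 146 182 182 180 156 169]
 [177 139 147 144 142 143 141 139 140 140 142 139 131 179]
 [179 150 148 147 145 143 141 140 141 139 142 138 147 178]
 [179 166 147 153 150 146 144 142 142 141 140 143 169 178]
 [180 178 158 157 154 152 148 147 145 139 139 164 178 179]
 [179 180 179 163 165 163 161 146 159 155 158 179 179 179]
 [179 179 179 179 180 179 175 158 180 179 177 180 179 179]]
0.172 [259.31 219.04] [259.35 224.88]
0.175 [259.31 220.14] [259.34 226.05]
0.178 [259.3  221.27] [259.34 227.23]
0.181 [259.3  222.42] [259.33 228.45]
0.184 [259.29 223.6 ] [259.33 229.69]
```

Both views put the dowel top at z ≈ 0.176–0.178, with a side height of about 6 mm in the clearer view, so it is right down, at (0.634, −0.220). Now the topper.

Call:
move_arm([
  [[1,60,-10,0,0,0,0],[1,120,-25,0,0,0,0],[1,180,-40,0,0,0,0],[1,240,-50,0,0,0,0],[1,300,-65,0,0,0,0],[1,360,-80,0,0,0,0],[1,420,-90,0,0,0,0],[1,480,-105,30,0,0,0],[1,540,-120,70,0,0,0],[1,595,-128,100,0,0,0]],
])

```text
clock: 50.95
tool_pos: [0.5115, 0.3933, 0.1832]
eef_rot: [0.709, 0.705, -0.002, -0.002]
contact_force: [1.2, 0.3, 0.1]
opening: 1.002
finger_force: 0.0
```

Call:
move_arm([
  [[1,14,0,14,0,0,0],[1,14,0,14,0,0,0],[1,14,0,14,0,0,0]],
])

```text
clock: 51.32
tool_pos: [0.5127, 0.4048, 0.1711]
eef_rot: [0.709, 0.705, -0.002, -0.002]
contact_force: [0.2, 0.8, 0.4]
opening: 0.999
finger_force: 0.0
```

```bash
cat > tp.py <<'E'
from h import *
s=r.get_state();T=s['tool_pos'];print(s['clock'],T.round(4),s['eef_rot'].round(3),s['q'].round(2))
c,im=snap('wrist','tp%.0f'%s['clock'])
for nm,lo,hi,z in(('green',(40,80,30),(85,255,255),.05),('orange',(3,200,90),(13,255,255),.035),('white',(0,0,185),(40,60,255),.011)):
    for ce,st in blobs(im,lo,hi,40): 
        P=plane(c,ce,z)[0]
        if np.linalg.norm((P-T)[:2])<.06: print(nm,ce.round(1),st,P.round(4),((P-T)[[1,0]]*1e3).round(1))
E
python3 tp.py
```

```text
51.325 [0.5127 0.4048 0.1711] [ 0.709  0.705 -0.002 -0.002] [-0.45  0.86 -0.57  1.52  0.53  0.93 -1.19]
green [256.6 167.4] [245 156  24  24 210] [0.5103 0.4258 0.05  ] [21.1 -2.4]
white [240.8 157. ] [237 148  11  24 124] [0.4924 0.4312 0.011 ] [ 26.4 -20.4]
white [273.1 163.7] [270 155   8  19  95] [0.5285 0.4234 0.011 ] [18.6 15.8]
```

Call:
move_arm([
  [[1,20,-2,20,0,0,0],[1,20,-2,20,0,0,0],[1,20,-2,20,0,0,0]],
])

```text
clock: 51.75
tool_pos: [0.5083, 0.4272, 0.1501]
eef_rot: [0.708, 0.706, -0.003, -0.003]
contact_force: [0.3, -0.5, -0.5]
opening: 0.998
finger_force: 0.0
```

```bash
python3 tp.py; python3 - <<'E'
from h import *
import glob,os
c=r.camera_info('wrist');f=max(glob.glob('pics/tp*.png'),key=os.path.getmtime);im=cv2.imread(f);h=cv2.cvtColor(im,cv2.COLOR_BGR2HSV)
m=cv2.inRange(h,(0,0,120),(180,75,255));m|=cv2.inRange(h,(3,195,60),(12,255,255));m|=cv2.inRange(h,(35,70,20),(90,255,255))
m[:110]=0;m[260:]=0;m[:,:190]=0;m[:,330:]=0
m=cv2.morphologyEx(m,cv2.MORPH_CLOSE,np.ones((5,5)));m=cv2.morphologyEx(m,cv2.MORPH_OPEN,np.ones((7,7)))
for q in cv2.findContours(m,0,2)[0]:
    if cv2.contourArea(q)>300: print(cv2.boundingRect(q),cv2.contourArea(q),cv2.fitEllipse(q),plane(c,[cv2.fitEllipse(q)[0]],.009))
E
```

```text
51.75 [0.5083 0.4272 0.1501] [ 0.708  0.706 -0.003 -0.003] [-0.49  0.89 -0.56  1.5   0.54  0.91 -1.21]
green [261.5 194.7] [249 184  26  24 252] [0.5103 0.4262 0.05  ] [-1.   1.9]
white [257.6 170.4] [244 166  33   9 159] [0.5064 0.4421 0.011 ] [14.9 -1.9]
(240, 162, 43, 42) 889.0 ((261.50347900390625, 182.0895538330078), (38.37920379638672, 40.84982681274414), 160.97573852539062) [[0.51093078 0.42880899 0.009     ]]
```

Call:
move_arm([
  [[0.8,0,2,40,0,0,0],[0.8,0,2,80,0,0,0],[0.8,0,2,115,0,0,0],[0.8,0,2,135,0,0,0],[0.8,0,2,135,0,0,0]],
], newtons=12)

```text
clock: 52.42
tool_pos: [0.5092, 0.4265, 0.0145]
eef_rot: [0.708, 0.706, -0.003, -0.003]
contact_force: [-0.3, -0.1, -1.1]
opening: 0.803
finger_force: 0.0
```

Call:
move_arm([
  [[0.1,0,0,0,0,0,0],[0.1,0,0,0,0,0,0],[0.1,0,0,0,0,0,0],[0.1,0,0,0,0,0,0],[0.1,0,0,0,0,0,0],[0.1,0,0,0,0,0,0],[0.1,0,0,0,0,0,0]],
])

```text
clock: 53.3
tool_pos: [0.5099, 0.4273, 0.0158]
eef_rot: [0.708, 0.706, -0.002, -0.003]
contact_force: [0.5, 0.0, 4.8]
opening: 0.34
finger_force: 12.0
```

Call:
move_arm([
  [[0.1,0,0,-20,0,0,0],[0.1,0,0,-60,0,0,0],[0.1,0,0,-110,0,0,0],[0.1,-30,5,-165,0,0,0],[0.1,-70,15,-215,0,0,0],[0.1,-120,25,-245,0,0,0],[0.1,-175,35,-255,0,0,0],[0.1,-230,45,-255,0,0,0],[0.1,-285,55,-255,0,0,0],[0.1,-340,65,-255,0,0,0]],
])

```text
clock: 54.55
tool_pos: [0.5756, 0.0851, 0.2707]
eef_rot: [0.708, 0.706, -0.002, -0.003]
contact_force: [0.6, 1.3, 0.1]
opening: 0.336
finger_force: 12.0
```

Call:
move_arm([
  [[0.1,-55,10,0,0,0,0],[0.1,-110,20,0,0,0,0],[0.1,-165,30,0,0,0,0],[0.1,-220,40,0,0,0,0],[0.1,-270,50,0,0,0,0],[0.1,-300,58,0,0,0,0],[0.1,-307,59,0,0,0,0],[0.1,-307,59,0,0,0,0],[0.1,-307,59,0,0,0,0]],
])

```text
clock: 55.68
tool_pos: [0.6339, -0.2177, 0.2695]
eef_rot: [0.707, 0.707, -0.002, -0.003]
contact_force: [0.2, -0.0, 0.1]
opening: 0.337
finger_force: 12.0
```

```bash
python3 - <<'E'
from h import *
s=r.get_state();T=s['tool_pos'];print(s['clock'],T.round(4),s['opening'],go((.6338,-.220,.2),0))
c,im=snap('wrist','tq')
# foot: white ring around, expected circle
h=cv2.cvtColor(im,cv2.COLOR_BGR2HSV)
for nm,lo,hi in(('green',(40,80,30),(85,255,255)),('orange',(3,190,60),(13,255,255))):
    for ce,st in blobs(im,lo,hi,100): print(nm,ce.round(1),st)
a=np.linspace(0,6.28,37);P=np.c_[.024*np.cos(a),.024*np.sin(a),0*a-.0155+.011]+T;p=proj(c,P);print('foot exp',p.min(0),p.max(0))
P=np.c_[.015*np.cos(a),.015*np.sin(a),0*a-.0155+.041]+T;p=proj(c,P);print('carrot top exp',p.min(0),p.max(0))
print('leaf exp',proj(c,[T+[0,0,.0345],T+[0,0,.0415]]))
E
```

```text
55.675 [ 0.6339 -0.2177  0.2695] 0.3371259428532883 (array([-2.5,  0.4, 69.5]), array([-0.4, -0.1,  0.1]))
green [253.9 259. ] [235 252  35  12 286]
foot exp [218.55662724 196.42251918] [299.73599204 271.75023595]
carrot top exp [228.09782616 231.84597708] [289.92017819 287.6593639 ]
leaf exp [[258.937138   270.38168558]
 [258.89595802 278.99290118]]
```

Call:
move_arm([
  [[0.1,-3,0,0,0,0,0],[0.1,-3,0,25,0,0,0],[0.1,-3,0,50,0,0,0],[0.1,-3,0,66,0,0,0],[0.1,-3,0,72,0,0,0],[0.1,-3,0,76,0,0,0],[0.1,-3,0,78,0,0,0],[0.1,-3,0,78,0,0,0]],
])

```text
clock: 56.72
tool_pos: [0.6336, -0.2233, 0.1915]
eef_rot: [0.708, 0.706, -0.002, -0.002]
contact_force: [-0.0, -0.1, -0.1]
opening: 0.338
finger_force: 12.0
```

Call:
move_arm([
  [[0.1,2,0,0,0,0,0],[0.1,2,0,1,0,0,0],[0.1,2,0,2,0,0,0],[0.1,2,0,3,0,0,0],[0.1,2,0,3,0,0,0]],
])

```text
clock: 57.35
tool_pos: [0.6332, -0.2213, 0.1879]
eef_rot: [0.708, 0.706, -0.002, -0.003]
contact_force: [0.5, -0.0, -1.3]
opening: 0.339
finger_force: 12.0
```

Call:
move_arm([
  [[0.1,0,0,1,0,0,0],[0.1,0,0,2,0,0,0],[0.1,0,0,2,0,0,0]],
])

```text
clock: 57.72
tool_pos: [0.6333, -0.2213, 0.1874]
eef_rot: [0.708, 0.706, -0.002, -0.002]
contact_force: [-2.2, -0.3, 5.9]
opening: 0.338
finger_force: 12.0
```

Contact came at a base height of 0.172, the icing level, so the topper is seated over the dowel. Release and retreat.

Call:
move_arm([
  [[0.1,0,0,-1,0,0,0],[0.55,0,0,-1,0,0,0],[0.55,0,0,-1,0,0,0],[0.55,0,0,-1,0,0,0],[0.55,0,0,-1,0,0,0],[0.55,0,0,-30,0,0,0],[0.55,0,0,-80,0,0,0],[0.55,0,0,-110,0,0,0],[0.55,0,-30,-110,0,0,0]],
])

```text
clock: 58.85
tool_pos: [0.6069, -0.2202, 0.299]
eef_rot: [0.708, 0.706, 0.0, -0.0]
contact_force: [-0.5, -0.9, -0.0]
opening: 0.55
finger_force: 0.0
```

```bash
python3 - <<'E'
from h import *
s=r.get_state();T=s['tool_pos'];print(s['clock'],T.round(4))
c,im=snap('wrist','fin_w')
g=[(ce.round(1),st,plane(c,ce,.172+.05)[0].round(4)) for ce,st in blobs(im,(40,80,30),(85,255,255),60)];print(g)
print('pred leaf',proj(c,[(.6335,-.2213,.222)]))
print('orange',[(ce.round(1),st,plane(c,ce,.205)[0].round(4)) for ce,st in blobs(im,(3,190,60),(13,255,255),60)])
E
```

```text
58.85 [ 0.6069 -0.2202  0.299 ]
[(array([289., 203.]), array([275, 191,  29,  27, 311], dtype=int32), array([ 0.6326, -0.2223,  0.222 ]))]
pred leaf [[290.00757235 201.87456195]]
orange []
```

Call:
move_arm([
  [[0.55,60,-50,-20,0,0,0],[0.55,110,-100,-20,0,0,0],[0.55,160,-150,-20,0,0,0],[0.55,200,-170,-20,0,0,0],[0.55,200,-170,-20,0,0,0],[0.55,200,-170,-20,0,0,0],[0.55,200,-170,-20,0,0,0]],
])

```text
clock: 59.78
tool_pos: [0.4358, -0.0223, 0.3174]
eef_rot: [0.709, 0.705, -0.002, -0.003]
contact_force: [-0.5, 0.3, 1.0]
opening: 0.549
finger_force: 0.0
```

```bash
python3 - <<'E'
from h import *
s=r.get_state();print(s['clock'],s['tool_pos'].round(3),s['qd'].round(3).max())
c,it=snap('top','fin_t');cs,i2=snap('scene','fin_s')
i0=cv2.imread('pics/t_i.png')
for n,im in(('after push',i0),('now',it)):
    for ce,st in blobs(im,(17,140,110),(28,255,255),60):
        P=plane(c,ce,.12)[0]
        if .5<P[0]<.72 and P[1]<.2: print(n,ce.round(1),st[2:],P.round(4))
print('lids exp y',-.1215+.082,-.1215+.146)
for ce,st in blobs(i2,(17,140,100),(28,255,255),40):
    P=plane(cs,ce,.118)[0]
    if .5<P[0]<.72: print('scene',ce.round(1),st[2:],P.round(4))
# bystanders & mallet: difference against the first picture
a=cv2.imread('pics/top0.png');
for nm,(x,y),w in(('shaker',(269,225),14),('cutter',(397,211),16),('nozzle',(391,183),9),('mallet',(332,233),16)):
    t=a[y-w:y+w,x-w:x+w];q=it[y-w-10:y+w+10,x-w-10:x+w+10];m=cv2.matchTemplate(q,t,cv2.TM_CCOEFF_NORMED);print(nm,cv2.minMaxLoc(m)[1],np.array(cv2.minMaxLoc(m)[3])-10)
# dark gap between the carton's leading wall and the stop
h=cv2.cvtColor(it,cv2.COLOR_BGR2HSV);print(h[120:122,345:362].tolist()[0]);
for im in(i0,it): print(cv2.cvtColor(im,cv2.COLOR_BGR2HSV)[170:178,343:362,2].mean(0).round().tolist())
E
```

```text
59.775 [ 0.436 -0.022  0.317] 0.007
after push [244.4 134.9] [ 17  18 225] [0.6785 0.0195 0.12  ]
after push [266.3 135.4] [ 18  18 266] [ 0.6767 -0.0447  0.12  ]
after push [266.2 164.1] [ 19  19 279] [ 0.5909 -0.0432  0.12  ]
after push [246.4 164.5] [ 13  18 192] [0.59   0.0142 0.12  ]
now [242.7 135.5] [ 18  18 269] [0.6769 0.0245 0.12  ]
now [265.8 135.5] [ 18  18 266] [ 0.6765 -0.0433  0.12  ]
now [264.8 158.3] [13  7 71] [ 0.6082 -0.0394  0.12  ]
now [242.2 163.8] [ 17  18 220] [0.5922 0.0263 0.12  ]
lids exp y -0.03949999999999999 0.024499999999999994
scene [290.7 209.6] [ 19  15 225] [0.5911 0.0235 0.118 ]
scene [276.3 224.9] [ 19  17 258] [ 0.5915 -0.0411  0.118 ]
scene [316.4 226.9] [ 18  17 246] [0.6784 0.0255 0.118 ]
scene [301.2 243.8] [ 20  19 290] [ 0.6779 -0.0425  0.118 ]
shaker 0.2665937542915344 [-7  1]
cutter 0.9993743896484375 [0 0]
nozzle 0.9989985823631287 [0 0]
mallet 0.15970616042613983 [ 10 -10]
[[17, 14, 166], [13, 14, 165], [15, 15, 166], [13, 14, 164], [15, 13, 163], [17, 14, 164], [15, 12, 164], [13, 11, 168], [15, 9, 171], [15, 19, 160], [15, 69, 145], [15, 97, 145], [15, 103, 151], [15, 118, 155], [15, 133, 157], [15, 132, 162], [15, 132, 162]]
[164.0, 172.0, 178.0, 178.0, 179.0, 182.0, 171.0, 114.0, 88.0, 93.0, 131.0, 161.0, 92.0, 78.0, 101.0, 148.0, 176.0, 167.0, 160.0]
[156.0, 167.0, 168.0, 168.0, 169.0, 169.0, 148.0, 86.0, 81.0, 100.0, 135.0, 123.0, 72.0, 73.0, 95.0, 139.0, 166.0, 157.0, 151.0]
```

```bash
python3 -c "
from h import *
print(r.finish_job())"
```

```text
the job is handed in; nothing more can be done
None
```

I handed the job in with every step carried out, but the result was not shown to me: four jars upright in the carton, carton home against the stop, dowel knocked down to its stop as far as I could measure, mallet back on its face in the tray, and topper flat on the icing. I viewed 17 pictures, over the limit of 14.

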